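# Mount a keyholed power module on the tilted work stand and clip it

### The arm

A 7-joint arm with a two-finger parallel gripper is mounted at the origin on the work surface. World frame = base frame: x ahead of the robot, y to its left, z up, the work surface at z = 0. Lengths are in m, angles in rad, forces in N, time in s.
With the tool pointing down it reaches from about 0.4 to 0.85 m from the base axis. Payload 6.9 kg.
Tool frame: the origin (TCP) lies at the very end of the fingers, on their centre line; the grasp point (between the pads) lies env.grip_point_offset behind it (env.grip_point_offset is the distance from the TCP to the grasp point, in m); y points along the fingers, x is the direction in which the jaws open and shut, and the axes are right-handed (so a half turn about y gives the same grasp; the last joint's range is limited). The gripper opens to 85 mm and grips with 20 to 120 N. Pads are 22 mm wide; open, the fingers measure 114 mm over their backs; the gripper's body (76 mm by 85 mm) begins 54 mm behind the grasp point. The pads swing forward as they close: fully open they stand 13 mm farther back than shut.
Start: joints at [-1, 0.507, -0.238, 1.5, 0.126, 1.149, -0.155], TCP at [0.281, 0.558, 0.231] pointing down, gripper open.
Joint ranges: [-3.08, 3.08], [-0.24, 2.05], [-1.43, 1.35], [0, 2.5], [-1.52, 4.66], [0.17, 1.96], [-2.89, 2.89]. Speed limits (rad/s): [2.39, 2.39, 3.14, 3.14, 3.14, 3.14, 3.14].

### API

Orientations are given as a unit quaternion [w, x, y, z].
In Python, from bench import env, camera, get_calibration, order gives the robot as it stands.
- The arm moves only by the tool arm_command, never from a script. Its arguments are lists of equal length, an entry for each row: "claw": the finger opening in cm, from 0 to 8.54; "dp": the shift along the tool's x, y, z in cm, a list of three; "rot": the turn, a rotation vector about the tool's x, y, z in rad, a list of three. In form: {"claw": [claw, ...], "dp": [[tx, ty, tz], ...], "rot": [[rx, ry, rz], ...]}. A call has 1 to 12 rows; each row shifts and turns the commanded pose from where the row before left it, along the tool's axes as they then stand; what a row does not reach is not made up. A row lasts 1/10 s, in which the tool goes at most 50 mm and 8.59 degrees, less where a joint would pass 70% of its speed; a pose out of reach is approached as far as the arm can. A call with a gripper value outside its range is refused whole. The fingers move at their own pace and stop on an object; "squeeze" is the grip in N (left out, the last holds). Time passes only in rows, so rows that do not move let the fingers close. It gives the time, the measured TCP pose, the force and the opening at its end, in the units of the state.
- env.state(): the state, without advancing time (a new reading comes with each control period).
- camera(name): name is "scene" or "top"; returns (picture, depth): 480x640x3 uint8, red, green, blue; 480x640 float32, m along the optical axis (not along the pixel's ray), 0 where there is no reading.
- get_calibration(name): a dict with "fx", "fy", "cx", "cy" (pixels), "world_to_cam" (4x4, takes a point from world to camera coordinates). Camera axes: x right, y down, z forward; pixel columns grow to the right and rows downward; lengths in m; the calibration is good to about 2 mm. A picture is of the moment at which its call begins. get_calibration takes no time and is no camera call.
- order.sign_off(): hands the job in, once; it reports no verdict.
The state is a dict: "t": time; "qpos": joint angles; "joint_vel": joint speeds; "tau": joint torques, N m; "ee_pos": TCP position; "eef_rot": TCP orientation; "wrist_force": force on the tool from outside, world axes, zero at the start; "wrist_torque": the same for the moment, N m; "opening": finger opening in m.
Only numpy, scipy, OpenCV 4.12 (cv2) and the standard library are available. Lean on these libraries where they do the work, as an engineer would, in place of code of your own. Each camera call takes 0.05 s, during which the arm holds its last target.

### The job

Mount the power module (the board with the black finned heatsink) on the tilted work stand: draw the sprung curved arm right back until it stays back by itself, set the module's keyholes down over the two screw heads, with the terminal block towards the fixed edge at the foot of the slope, and slide it down the slope until it rests against that edge. Then bring the arm forward again and let it spring onto the module's upper edge, so that it holds the module there. Leave the board on white pillars, the reel and the bottle where they are.

Things in the scene. Friction and masses are not known exactly. Their poses are not given: they have to be found in the camera images.
- deck: Grey tilted top of the work stand, fixed, 175 x 208 mm, sloping 30 deg up and away from the robot. x up the slope, y left, z squarely out of the face. Origin on the face, 85 mm over the bench. Face x -55..120, y -104..104 mm. Two rails 20 wide, 4 high, along x (-38..46) at y 50 and -50 carry the module. Mounted, the module has its centre at x 0, y 0, underside at z 4, axes along the deck's.
- fixed_edge (a point): Middle of the top of the fixed edge's upper face: an aluminium bar across the foot of the slope, 104 mm long (along deck y), 8 thick, 12 high above the face. Its upper face, against which the module rests, is at deck x = -40 mm.
- screw_left (a point): Top of the left shoulder screw, on its axis (deck x 2, y 50 mm), 12.3 mm above the deck face. Square to the deck, on the rail. Domed head 10 mm diameter, 3.8 high; shank 5 mm diameter, 4.5 mm clear between rail and head (the module's plate is 3).
- screw_right (a point): The same for the right shoulder screw (deck x 2, y -50 mm).
- clip_pivot (a point): Top of the curved arm's pivot bolt, deck x 56, y -84 mm, 17.5 mm above the face. Hub 24 mm diameter. Up the slope of it its spring: a short strut, 15 mm high, from the hub to deck x 116.
- clip (a joint): Angle (rad) of the sprung curved arm, turning in the deck's plane. 0 = fully forward (start); grows as its free end is drawn up the slope; stop at 0.87. Over-centre spring: below 0.5 it drives the arm forward (3.6 N at the free end at 0, 3.0 N at 0.125, nothing at 0.5), above 0.5 back to the stop, where it stays. On a mounted module about 0.125. Steel, 7 mm wide, 4.5-12.5 mm above the face.
- clip_pin (a point): On the axis of the thumb pin at the arm's free end, 26.5 mm above the face. Pin: steel, 12 mm diameter, square to the deck, from 13 to 40 mm above the face, over the round nose (12 mm diameter, 4.5-13 mm) that presses the module. It runs on an 80 mm circle about the pivot: deck x = 56 + 80 sin(q - 0.25), y = -84 + 80 cos(q - 0.25) mm, q = joint clip.
- module_center (a point): Centre of the heatsink, 19 mm above the module's underside. Loose, 0.18 kg +-30 %: aluminium plate 80 (x) x 126 (y) x 3 mm, board 74 x 80 (top 5 mm up), in the middle a black heatsink 44 (x) x 28 (y), 5 to 33 mm up. x points to the edge that goes uppermost; at the other, -x, edge a grey terminal block 10 x 46, 16 high; capacitors at x 29, y +-33, 18 high. Starts flat on the bench.
- keyhole_left (a point): Centre of the left keyhole's round entry (module x -10, y 50 mm), on the plate's top, 3 mm above the underside: 15 mm across; from it a slot 6.5 mm wide runs towards module +x, to x 6.5. Entries are over the screw heads when the module's centre is at deck x 12; then the module slides 12 mm down the slope to the fixed edge.
- keyhole_right (a point): The same for the right keyhole (module x -10, y -50 mm).
- board_jig: Bystander, loose: a circuit board 94 x 80 mm on four white pillars over a white base 100 x 85 mm, 51 mm high in all; origin under its centre.
- reel: Bystander, loose: grey reel standing on its flange, 56 mm diameter, 34 mm high; origin under its centre.
- flux: Bystander, loose: small white bottle, 38 mm diameter, 85 mm high; origin under its centre.
- fume_arm: Bystander, fixed: fume extractor on a round foot of 90 mm diameter (origin under its centre), left of the stand; 22 mm grey duct rising to 290 mm and bending towards the stand, black nozzle of 60 mm diameter at its end, reaching 125 mm out from the foot's centre, its lowest part 210 mm above the bench.
Things that resemble listed ones, but are neither listed nor needed, are in the scene too. Of the things that look like the part that bears module_center, take the one that is farthest from the robot's base at the start.

How it is judged:
On the way, in this order (a step that is already met when the one before it is completed fails the run):
1. the curved arm is drawn back past its dead centre, to within 0.12 rad of its stop (value of joint clip above 0.75 rad), for 0.2 s.
2. with the arm still back, the module is down on the rails over the screws and slid to within 3 mm of the fixed edge (value of joint clip above 0.7 rad and x of module_center in the frame of deck between -0.003 and 0.003 m and y of module_center in the frame of deck between -0.003 and 0.003 m and z of module_center in the frame of deck below 0.0255 m), for 0.2 s.
3. the arm has sprung forward onto the module's upper edge and presses it (value of joint clip below 0.2 rad and contact force between clip and module above 0.8 N), for 0.2 s.
At the end, for the whole second after the job is handed in: Module at rest, flat on the rails (1.5 mm) under both screw heads, against the fixed edge (2 mm) and square (0.05 rad), centred sideways (3 mm); the arm sprung forward (joint 0.06 to 0.19), pressing its upper edge with over 0.8 N; bystanders in place (value of joint clip between 0.06 and 0.19 rad and contact force between clip and module above 0.8 N and x of module_center in the frame of deck between -0.003 and 0.002 m and y of module_center in the frame of deck between -0.003 and 0.003 m and z of module_center in the frame of deck between 0.0215 and 0.0245 m and angle between the z axis of module_center and the z axis of deck, either way round below 0.05 rad and angle between the x axis of module_center and the x axis of deck, either way round below 0.05 rad and linear speed of module below 0.01 m/s); the robot touches nothing.
It fails at once if the board on pillars is shifted more than 15 mm (distance of board_jig from where it was at the start of the episode above 0.015 m).
It fails at once if the reel is shifted more than 15 mm (distance of reel from where it was at the start of the episode above 0.015 m).
It fails at once if the bottle is shifted more than 15 mm or tipped (distance of flux from where it was at the start of the episode above 0.015 m or angle between flux's own z axis and vertical above 0.3 rad).
It also fails if it takes over 66 s, if anything falls off the work surface, if the arm or the gripper's body presses on something with over 40 N, if the wrist force passes 120 N, or if a joint passes its speed limit or range.

## Working session

There is one attempt and no reset: what is moved stays moved. The work goes in short steps, Python scripts to look and compute and a tool call to move; the robot and the scene stay as the last step left them, time stands still between calls to the robot, and variables do not carry over. Pictures are saved under pics/ and viewed, and the job is handed in when it is done.

Besides the shell and the picture viewer there is one more tool, called after ">>>" as name(argument=value, ...), one argument or row to a line, values as JSON. arm_command: Moves the arm, as the interface text tells. Its arguments: {"type":"object","properties":{"claw":{"type":"array"},"dp":{"type":"array"},"rot":{"type":"array"},"squeeze":{"type":"number"}},"required":["claw","dp","rot"]}

```bash
ls; mkdir -p pics
python3 - <<'E'
from bench import env,camera,get_calibration
import cv2,numpy as np
print(env.state(),env.grip_point_offset)
for n in("scene","top"):
    p,d=camera(n);cv2.imwrite(f"pics/{n}0.png",p[:,:,::-1]);np.savez(f"pics/{n}0.npz",p=p,d=d)
    c=get_calibration(n);print(n,c, (d==0).mean())
E
```

```text
pics
{'t': 0.0, 'qpos': array([-0.99947843,  0.50831387, -0.23748644,  1.50118821,  0.12568253,
        1.14889571, -0.15481339]), 'joint_vel': array([ 0.00022547, -0.0002525 ,  0.00231467, -0.00026312, -0.00039352,
        0.00016063,  0.00044735]), 'tau': array([-1.64761324e-03, -6.20598650e+01, -2.18738303e+00, -2.49653238e+01,
        1.25742954e-02,  1.18621584e-02,  4.24482312e-05]), 'ee_pos': array([0.28056688, 0.55789253, 0.23042412]), 'eef_rot': array([-0.60155858,  0.60226022,  0.37054644, -0.37162513]), 'wrist_force': array([-0.33998131, -0.32484883, -0.02138408]), 'wrist_torque': array([0.01512927, 0.03280125, 0.06196107]), 'opening': 0.08528530690268118} 0.0187
scene {'fx': 464.0920763667751, 'fy': 464.0920763667751, 'cx': 306.44642171198205, 'cy': 253.3297200951744, 'world_to_cam': array([[-0.08765735,  0.99612996, -0.00642635,  0.02634794],
       [ 0.56479167,  0.04438434, -0.82403908, -0.24823244],
       [-0.82056478, -0.07586263, -0.56649652,  1.54719706],
       [ 0.        ,  0.        ,  0.        ,  1.        ]])} 0.004124348958333334
top {'fx': 496.36855793193445, 'fy': 496.36855793193445, 'cx': 323.11145109978077, 'cy': 238.21752386927471, 'world_to_cam': array([[-0.08170385, -0.99665557,  0.00146595,  0.04738308],
       [-0.97591354,  0.07970477, -0.20307612,  0.5575252 ],
       [ 0.2022801 , -0.01802274, -0.97916186,  1.06503075],
       [ 0.        ,  0.        ,  0.        ,  1.        ]])} 0.003919270833333334
```

View pics/scene0.png

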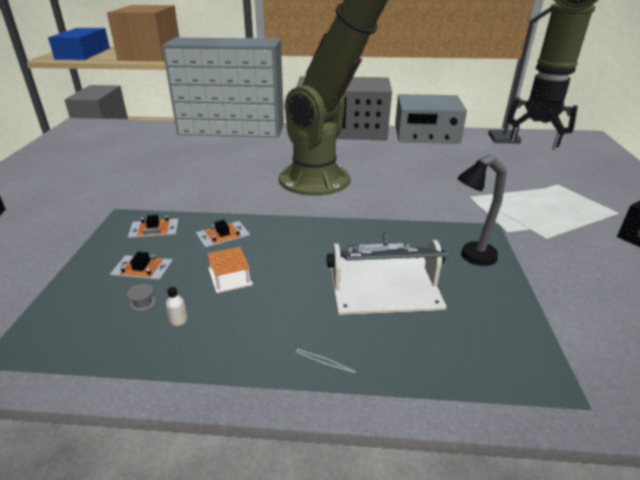

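View pics/top0.png

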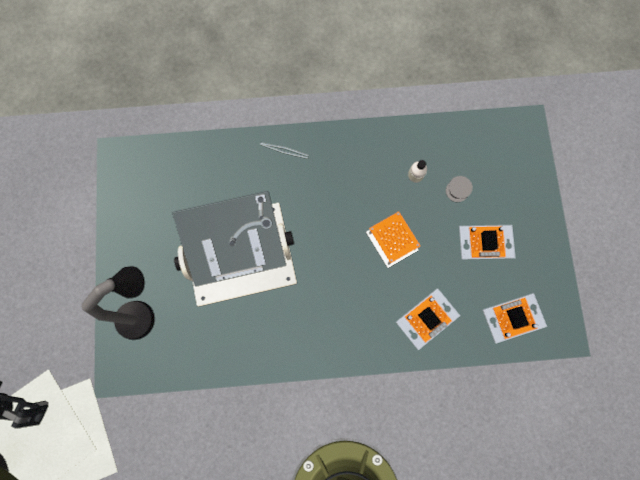

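Modules in the top picture: (489,241), (429,319), (516,318). I'll compute their distances from the base, and crop in on the modules and the stand.

```bash
cat > h.py <<'E'
import numpy as np,cv2
from bench import get_calibration
def cal(n):
    c=get_calibration(n);K=np.array([[c['fx'],0,c['cx']],[0,c['fy'],c['cy']],[0,0,1]]);return K,np.array(c['world_to_cam'])
def ray(n,u,v):
    K,T=cal(n);R=T[:3,:3];o=-R.T@T[:3,3];d=R.T@np.linalg.inv(K)@[u,v,1];return o,d
def onz(n,u,v,z):
    o,d=ray(n,u,v);return o+d*(z-o[2])/d[2]
def onplane(n,u,v,p0,nn):
    o,d=ray(n,u,v);return o+d*(np.dot(p0-o,nn)/np.dot(d,nn))
def proj(n,P):
    K,T=cal(n);q=(T[:3,:3]@np.atleast_2d(P).T).T+T[:3,3];q=q@K.T;return q[:,:2]/q[:,2:]
def cloud(n,d,mask):
    v,u=np.nonzero(mask&(d>0));K,T=cal(n);z=d[v,u]
    c=np.linalg.inv(K)@np.stack([u*z,v*z,z]);return (T[:3,:3].T@(c-T[:3,3:])).T
E
python3 - <<'E'
from h import *
for u,v in((489,241),(429,319),(516,318)):
    P=onz('top',u,v,.03);print(P,np.hypot(*P[:2]))
f=np.load('pics/top0.npz');p=f['p'][:,:,::-1]
cv2.imwrite('pics/cropm.png',cv2.resize(p[210:350,390:555],None,fx=4.5,fy=4,interpolation=cv2.INTER_CUBIC))
cv2.imwrite('pics/cropd.png',cv2.resize(p[180:310,165:305],None,fx=4.5,fy=4.5,interpolation=cv2.INTER_CUBIC))
E
```

```text
[ 0.52732515 -0.38099595  0.03      ] 0.6505610822937828
[ 0.36149087 -0.22022311  0.03      ] 0.4232893450507481
[ 0.34775359 -0.41507175  0.03      ] 0.5414952608539451
```

View pics/cropm.png

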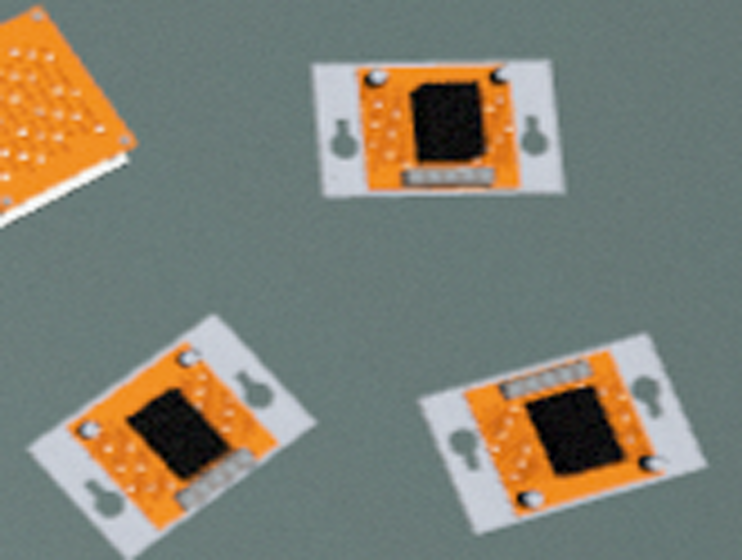

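View pics/cropd.png

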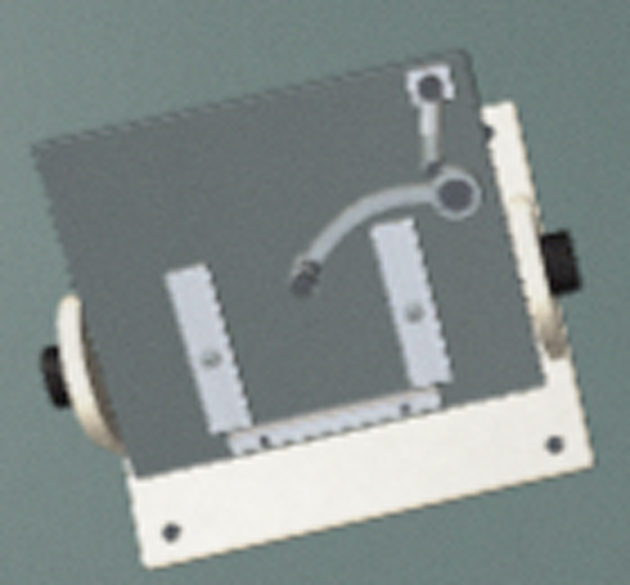

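The crop shows three similar boards. The upper-right one, at top pixel (489,241), is the farthest from the base (0.65 m, against 0.54 and 0.42 m), so it is the one meant. Its terminal block faces the robot. The stand crop shows the screws at about top (212,260) and (257,250), and the clip is forward. Next I fit the poses.

```bash
cat >> h.py <<'E'
def deckRt(p):
    x,y,yaw=p[:3];tilt=np.pi/6
    Rz=cv2.Rodrigues(np.array([0,0,yaw],float))[0];Ry=cv2.Rodrigues(np.array([0,-tilt,0.]))[0]
    return Rz@Ry,np.array([x,y,.085])
E
python3 - <<'E'
from h import *
from scipy.optimize import least_squares
f=np.load('pics/top0.npz');p=f['p'];d=f['d']
c=lambda u,v:(165+(u+.5)/4.5-.5,180+(v+.5)/4.5-.5)
obs=[((120,104,0),c(32,147)),((120,-104,0),c(465,50)),((-55,-104,0),c(545,385)),((-55,104,0),c(135,475)),
((2,50,12.3),c(210,357)),((2,-50,12.3),c(415,312)),((56,-84,17.5),c(457,195)),
((-38,60,4),c(206,434)),((46,60,4),c(165,275)),((46,40,4),c(203,266)),((46,-40,4),c(372,231)),((46,-60,4),c(409,220)),((-38,-60,4),c(452,378)),
((-40,52,12),c(229,434)),((-40,-52,12),c(436,388))]
P=np.array([o[0] for o in obs])/1e3;U=np.array([o[1] for o in obs])
def res(q):
    R,t=deckRt(q);return (proj('top',P@R.T+t)-U).ravel()
s=least_squares(res,[.5,.15,.1],loss='soft_l1');print(s.x);print(res(s.x).reshape(-1,2).round(2))
np.save('deck.npy',s.x)
R,t=deckRt(s.x)
# depth plane check: patch on deck
m=np.zeros(d.shape,bool)
q=proj('top',(np.array([[60,90,0],[110,90,0],[110,-40,0],[60,-10,0]])/1e3)@R.T+t)
mm=np.zeros(d.shape,np.uint8);cv2.fillPoly(mm,[q.astype(np.int32)],1)
C=cloud('top',d,mm>0);L=(C-t)@R;print('deck z mean',L[:,2].mean(),L[:,2].std());
A=np.c_[L[:,:2],np.ones(len(L))];print(np.linalg.lstsq(A,L[:,2],rcond=None)[0])
# module
hsv=cv2.cvtColor(p,cv2.COLOR_RGB2HSV);
roi=p[210:275,445:530];g=roi.astype(int)
mask=((g[:,:,0]>140)).astype(np.uint8)
mask=cv2.morphologyEx(mask,cv2.MORPH_CLOSE,np.ones((9,9)))
cs,_=cv2.findContours(mask,cv2.RETR_EXTERNAL,cv2.CHAIN_APPROX_NONE);k=max(cs,key=cv2.contourArea)
h=cv2.convexHull(k);e=cv2.approxPolyDP(h,4,True)[:,0]+[445,210]
print(e); 
W=np.array([onz('top',u,v,.003) for u,v in (k[:,0]+[445,210])])
r=cv2.minAreaRect((W[:,:2]*1000).astype(np.float32));print(r)
# keyholes, heatsink from crop
for n,u,v,z in(('khL',343,147,.003),('khR',536,140,.003)):
    print(n,onz('top',390+(u+.5)/4.5-.5,210+(v+.5)/4-.5,z))
E
```

```text
[0.53624489 0.19904078 0.14532224]
[[-0.5  -0.52]
 [ 0.19 -0.3 ]
 [ 0.39  0.32]
 [-0.33  1.24]
 [-0.39  0.41]
 [-0.54  0.17]
 [-0.26  0.06]
 [ 1.24 -0.36]
 [-0.05 -0.39]
 [ 0.68 -0.44]
 [-0.32 -0.84]
 [ 0.55 -0.43]
 [ 0.01 -0.05]
 [-0.39  1.01]
 [ 0.22  0.64]]
deck z mean 0.0005068994120243796 0.0019645500657679395
[-0.00245798 -0.00024856  0.0007315 ]
[[511 225]
 [515 257]
 [462 258]
 [459 226]]
((531.2154541015625, -384.8909606933594), (127.2276382446289, 81.4352798461914), 86.53368377685547)
khL [ 0.52360552 -0.33408151  0.003     ]
khR [ 0.51951719 -0.43590742  0.003     ]
```

```bash
cat >> h.py <<'E'
from scipy.spatial.transform import Rotation as Ro
from bench import env
def tool():
    s=env.state();q=s['eef_rot'];return Ro.from_quat([q[1],q[2],q[3],q[0]]).as_matrix(),np.array(s['ee_pos'])
def deck():
    return deckRt(np.load('deck.npy'))
# goal: approach dir (tool y) and jaw dir (tool x)
def goalR(a,j):
    a=a/np.linalg.norm(a);j=j-a*np.dot(a,j);j/=np.linalg.norm(j);return np.c_[j,a,np.cross(j,a)]
def delta(Rg,pg,R=None,p=None):
    if R is None:R,p=tool()
    return (R.T@(pg-p)*100).round(2),Ro.from_matrix(R.T@Rg).as_rotvec().round(4)
E
python3 - <<'E'
from h import *
R,p=tool();print(R.round(3),p)
D,t=deck();print(D.round(3))
for q in(0,.5,.87):
    print(q,D@[.056+.08*np.sin(q-.25),-.084+.08*np.cos(q-.25),.0265]+t)
f=np.load('pics/top0.npz')
for u,v in((128,282),(133,320)):
    o,dd=ray('top',u,v);print(onz('top',u,v,.23), f['d'][v,u])
E
```

```text
[[ 0.449 -0.001 -0.893]
 [ 0.893 -0.001  0.449]
 [-0.002 -1.    -0.   ]] [0.28056952 0.55797274 0.23049479]
[[ 0.857 -0.145 -0.495]
 [ 0.125  0.989 -0.072]
 [ 0.5    0.     0.866]]
0 [0.55510019 0.19524422 0.12605351]
0.5 [0.58902014 0.20020854 0.14584583]
0.87 [0.6136872  0.19128381 0.15919108]
[0.47019464 0.37540155 0.23      ] 0.8980382
[0.39904979 0.36638496 0.23      ] 1.1002468
```

>>> arm_command(
  claw=[4, 4, 4, 4, 4],
  dp=[
    [0, -4.5, 0],
    [0, -4.5, 0],
    [0, -4.5, 0],
    [0, -4.5, 0],
    [0, 0, 0],
  ],
  rot=[
    [0, 0, 0],
    [0, 0, 0],
    [0, 0, 0],
    [0, 0, 0],
    [0, 0, 0],
  ],
)

```text
t: 0.6
ee_pos: [0.2811, 0.5598, 0.4178]
eef_rot: [0.604, -0.6, -0.374, 0.368]
wrist_force: [-0.2, 1.0, 0.1]
opening: 0.0398
```

```bash
cat > g.py <<'E'
from h import *
import sys
# usage: g.py x y z(mm deck)  -> delta in tool axes
D,t=deck();x,y,z=[float(a)/1e3 for a in sys.argv[1:4]]
Rg=goalR(-D[:,2],D[:,1]);pg=D@[x,y,z]+t
R,p=tool()
print('goal',pg.round(4),'dp_now_axes,rot',delta(Rg,pg))
print('tcp in deck mm',(D.T@(p-t)*1000).round(1),'F',env.state()['wrist_force'].round(1),'F deck',(D.T@env.state()['wrist_force']).round(1),env.state()['t'].round(2),env.state()['opening'].round(4))
E
python3 g.py 8 -6.5 200
```

```text
goal [0.4451 0.1791 0.2622] dp_now_axes,rot (array([-26.8 ,  15.27, -31.77]), array([-0.5046, -0.5997, -0.1502]))Traceback (most recent call last):
  File "g.py", line 8, in <module>
    print('tcp in deck mm',(D.T@(p-t)*1000).round(1),'F',env.state()['wrist_force'].round(1),'F deck',(D.T@env.state()['wrist_force']).round(1),env.state()['t'].round(2),env.state()['opening'].round(4))
                                                                                                                                                ^^^^^^^^^^^^^^^^^^^^^^
AttributeError: 'float' object has no attribute 'round'
```

>>> arm_command(
  claw=[0.8, 0.8, 0.8, 0.8, 0.8, 0.8, 0.8, 0.8, 0.8, 0.8, 0.8],
  dp=[
    [-2.7, 0, -3.2],
    [-2.7, 0, -3.2],
    [-2.7, 0, -3.2],
    [-2.7, 0, -3.2],
    [-2.7, 0, -3.2],
    [-2.7, 0, -3.2],
    [-2.7, 0, -3.2],
    [-2.7, 0, -3.2],
    [-2.7, 0, -3.2],
    [-2.5, 0, -3],
    [0, 0, 0],
  ],
  rot=[
    [0, 0, 0],
    [0, 0, 0],
    [0, 0, 0],
    [0, 0, 0],
    [0, 0, 0],
    [0, 0, 0],
    [0, 0, 0],
    [0, 0, 0],
    [0, 0, 0],
    [0, 0, 0],
    [0, 0, 0],
  ],
)

```text
t: 1.7
ee_pos: [0.4464, 0.1701, 0.4108]
eef_rot: [-0.603, 0.605, 0.368, -0.369]
wrist_force: [-0.9, 0.5, -0.7]
opening: 0.0079
```

```bash
sed -i "s/env.state()\['t'\].round(2),env.state()\['opening'\].round(4)/round(env.state()['t'],2),round(env.state()['opening'],4)/" g.py; python3 g.py 8 -6.5 200
```

```text
goal [0.4451 0.1791 0.2622] dp_now_axes,rot (array([ 0.78, 14.86,  0.55]), array([-0.5058, -0.6051, -0.1654]))
tcp in deck mm [ 82.3 -15.6 328.7] F [-0.9  0.5 -0.7] F deck [-1.   0.6 -0.2] 1.7 0.0079
```

Now rotate in place (0.806 rad, 6 rows).

>>> arm_command(
  claw=[0.8, 0.8, 0.8, 0.8, 0.8, 0.8, 0.8],
  dp=[
    [0, 0, 0],
    [0, 0, 0],
    [0, 0, 0],
    [0, 0, 0],
    [0, 0, 0],
    [0, 0, 0],
    [0, 0, 0],
  ],
  rot=[
    [-0.0843, -0.1008, -0.0276],
    [-0.0843, -0.1008, -0.0276],
    [-0.0843, -0.1008, -0.0276],
    [-0.0843, -0.1008, -0.0276],
    [-0.0843, -0.1008, -0.0276],
    [-0.0843, -0.1008, -0.0276],
    [0, 0, 0],
  ],
)

```text
t: 2.4
ee_pos: [0.442, 0.1756, 0.4101]
eef_rot: [-0.325, 0.562, 0.659, -0.38]
wrist_force: [-0.0, 0.4, -0.5]
opening: 0.008
```

```bash
python3 g.py 8 -6.5 60
```

```text
goal [0.5144 0.1893 0.141 ] dp_now_axes,rot (array([ 0.17, 26.99,  7.08]), array([0.    , 0.0091, 0.0077]))
tcp in deck mm [ 78.8  -9.6 329.9] F [-0.   0.4 -0.5] F deck [-0.2  0.4 -0.4] 2.4 0.008
```

>>> arm_command(
  claw=[0.8, 0.8, 0.8, 0.8, 0.8, 0.8, 0.8, 0.8, 0.8],
  dp=[
    [0.2, 2.5, 3.5],
    [0, 2.5, 3.5],
    [0, 4.4, 0],
    [0, 4.4, 0],
    [0, 4.4, 0],
    [0, 4.4, 0],
    [0, 4.3, 0],
    [0, 0, 0],
    [0, 0, 0],
  ],
  rot=[
    [0, 0.009, 0.0077],
    [0, 0, 0],
    [0, 0, 0],
    [0, 0, 0],
    [0, 0, 0],
    [0, 0, 0],
    [0, 0, 0],
    [0, 0, 0],
    [0, 0, 0],
  ],
)

```text
t: 3.3
ee_pos: [0.5074, 0.1852, 0.1702]
eef_rot: [-0.325, 0.571, 0.654, -0.375]
wrist_force: [-0.5, 0.5, -0.0]
opening: 0.0075
```

```bash
python3 g.py 8 -6.5 18
python3 - <<'E'
from bench import camera
import cv2,numpy as np
a,_=camera('top');b,_=camera('scene')
cv2.imwrite('pics/t1.png',cv2.resize(a[130:350,100:340][:,:,::-1],None,fx=3,fy=2.7))
cv2.imwrite('pics/s1.png',cv2.resize(b[150:350,280:540][:,:,::-1],None,fx=3,fy=3))
E
```

```text
goal [0.5351 0.1923 0.1046] dp_now_axes,rot (array([0.35, 7.09, 0.88]), array([ 0.0083, -0.0065, -0.0074]))
tcp in deck mm [16.2 -9.5 89. ] F [-0.5  0.5 -0. ] F deck [-0.3  0.6  0.2] 3.3 0.0075
```

View pics/t1.png

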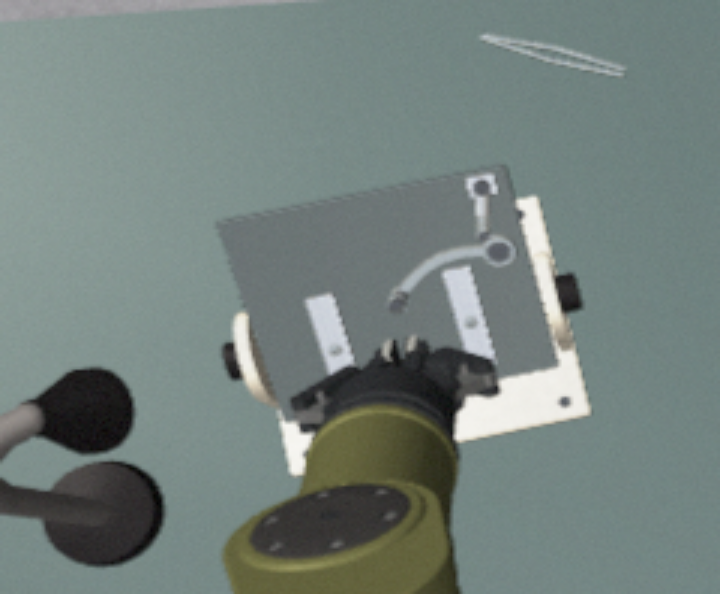

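View pics/s1.png

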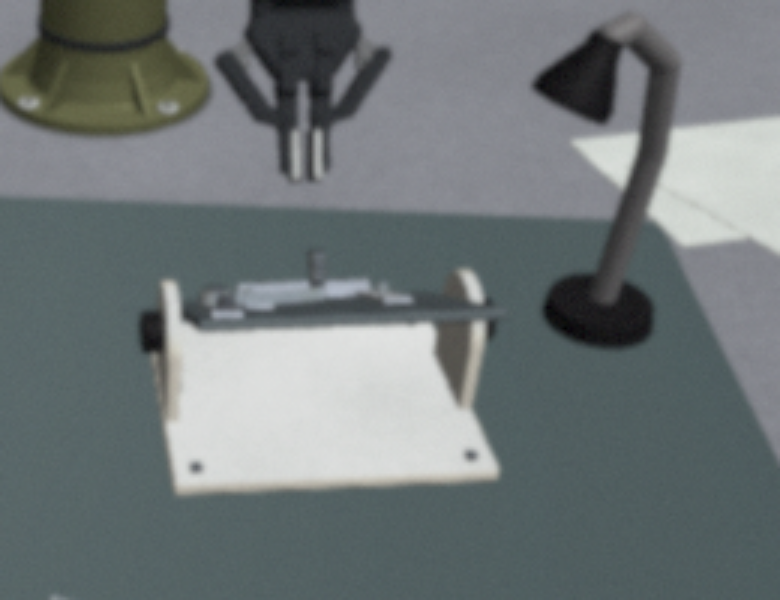

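The pin (crop 397,300) lies straight ahead of the finger gap (400,350), and the fume arm is clear. I'm lowering in behind the pin.

>>> arm_command(
  claw=[0.8, 0.8, 0.8, 0.8, 0.8],
  dp=[
    [0.3, 2, 0.9],
    [0, 2, 0],
    [0, 2, 0],
    [0, 1.1, 0],
    [0, 0, 0],
  ],
  rot=[
    [0.0083, -0.0065, -0.0074],
    [0, 0, 0],
    [0, 0, 0],
    [0, 0, 0],
    [0, 0, 0],
  ],
)

```text
t: 3.9
ee_pos: [0.5344, 0.1904, 0.1118]
eef_rot: [-0.326, 0.568, 0.655, -0.376]
wrist_force: [-0.9, -0.4, -0.8]
opening: 0.008
```

```bash
python3 g.py 20 -5.5 20
```

```text
goal [0.5443 0.1947 0.1123] dp_now_axes,rot (array([ 0.28,  0.48, -0.92]), array([ 0.0057, -0.002 , -0.0022]))
tcp in deck mm [10.7 -8.3 24.8] F [-0.9 -0.4 -0.8] F deck [-1.2 -0.3 -0.2] 3.9 0.008
```

>>> arm_command(
  claw=[0.8, 0.8, 0.8, 0.8, 0.8, 0.8],
  dp=[
    [0.3, 0.4, -1],
    [0, 0, -0.8],
    [0, 0, -0.8],
    [0, 0, -0.8],
    [0, 0, -0.8],
    [0, 0, 0],
  ],
  rot=[
    [0, 0, 0],
    [0, 0, 0],
    [0, 0, 0],
    [0, 0, 0],
    [0, 0, 0],
    [0, 0, 0],
  ],
)

```text
t: 4.5
ee_pos: [0.5718, 0.1997, 0.1313]
eef_rot: [-0.325, 0.568, 0.656, -0.375]
wrist_force: [-0.7, 0.4, -0.0]
opening: 0.0077
```

```bash
python3 g.py 85 -14 20;python3 - <<'E'
from bench import camera
import cv2,numpy as np
a,_=camera('top')
cv2.imwrite('pics/t2.png',cv2.resize(a[170:310,160:310][:,:,::-1],None,fx=4,fy=4))
E
```

```text
goal [0.6012 0.1944 0.1448] dp_now_axes,rot (array([-0.94,  0.27, -3.13]), array([ 0.0077, -0.0022, -0.0006]))
tcp in deck mm [53.7 -4.5 22.4] F [-0.7  0.4 -0. ] F deck [-0.6  0.5  0.3] 4.5 0.0077
```

View pics/t2.png

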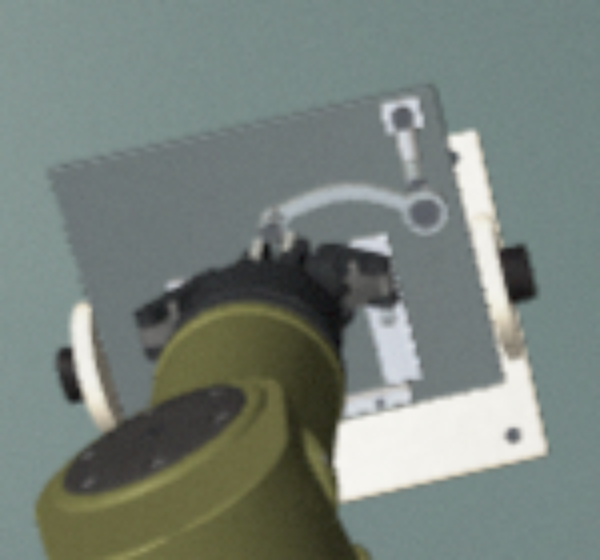

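The pin (crop 275,220) is being pushed and sits in the finger gap. I'll continue.

>>> arm_command(
  claw=[0.8, 0.8, 0.8, 0.8, 0.8, 0.8, 0.8],
  dp=[
    [-0.1, 0.2, -0.7],
    [-0.2, 0, -0.7],
    [-0.2, 0, -0.7],
    [-0.3, 0, -0.6],
    [-0.3, 0, -0.5],
    [0, 0, 0],
    [0, 0, 0],
  ],
  rot=[
    [0, 0, 0],
    [0, 0, 0],
    [0, 0, 0],
    [0, 0, 0],
    [0, 0, 0],
    [0, 0, 0],
    [0, 0, 0],
  ],
)

```text
t: 5.25
ee_pos: [0.6007, 0.1923, 0.1438]
eef_rot: [-0.326, 0.568, 0.656, -0.377]
wrist_force: [-0.1, -0.8, -0.6]
opening: 0.0079
```

```bash
python3 g.py 50 -14 20;python3 - <<'E'
from bench import camera
import cv2,numpy as np
a,_=camera('top')
cv2.imwrite('pics/t3.png',cv2.resize(a[170:310,160:310][:,:,::-1],None,fx=4,fy=4))
E
```

```text
goal [0.5712 0.19   0.1273] dp_now_axes,rot (array([ 0.2 , -0.06,  3.38]), array([ 0.0051, -0.001 , -0.0017]))
tcp in deck mm [ 83.8 -16.   19.5] F [-0.1 -0.8 -0.6] F deck [-0.5 -0.8 -0.4] 5.25 0.0079
```

View pics/t3.png

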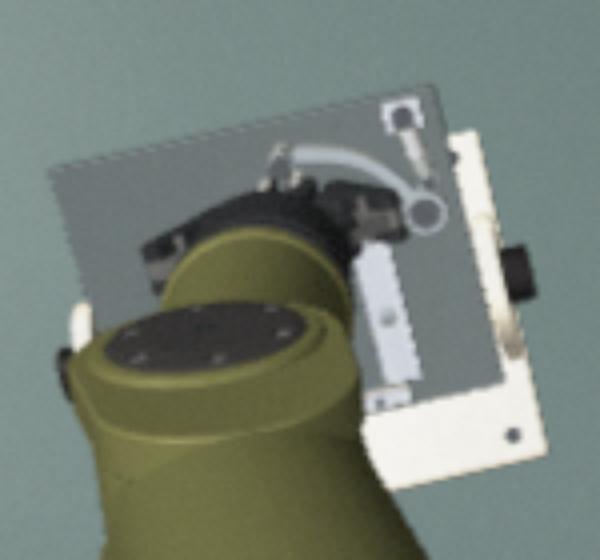

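>>> arm_command(
  claw=[0.8, 0.8, 2, 4, 4, 4, 4, 4],
  dp=[
    [0, 0, 2],
    [0, -1, 2],
    [0, -3, 0],
    [0, -3, 0],
    [0, -3, 0],
    [0, -3, 0],
    [0, -3, 0],
    [0, 0, 0],
  ],
  rot=[
    [0, 0, 0],
    [0, 0, 0],
    [0, 0, 0],
    [0, 0, 0],
    [0, 0, 0],
    [0, 0, 0],
    [0, 0, 0],
    [0, 0, 0],
  ],
)

```text
t: 6.1
ee_pos: [0.4912, 0.1771, 0.2574]
eef_rot: [-0.324, 0.569, 0.656, -0.375]
wrist_force: [-0.2, -0.1, 0.4]
opening: 0.04
```

```bash
cat > gm.py <<'E'
from h import *
import sys
# world goal vertical: x y z yaw
x,y,z,yaw=[float(a) for a in sys.argv[1:5]]
Rg=goalR(np.array([0,0,-1.]),np.array([-np.sin(yaw),np.cos(yaw),0]));R,p=tool()
dp,r=delta(Rg,np.array([x,y,z]));print('dp now',dp,'rot',r,'dp in goal axes',delta(np.eye(3),np.array([x,y,z]),Rg,p)[0]);print(p.round(4),env.state()['wrist_force'].round(1),env.state()['opening'])
E
python3 gm.py .5315 -.385 .25 -.05
```

```text
dp now [-56.21  -1.35   3.93] rot [0.5328 0.1896 0.05  ] dp in goal axes [-55.94   0.74  -6.83]
[0.4912 0.1771 0.2574] [-0.2 -0.1  0.4] 0.039973499389100005
```

>>> arm_command(
  claw=[4, 4, 4, 4, 4],
  dp=[
    [0, 0, 0],
    [0, 0, 0],
    [0, 0, 0],
    [0, 0, 0],
    [0, 0, 0],
  ],
  rot=[
    [0.133, 0.0474, 0.0125],
    [0.133, 0.0474, 0.0125],
    [0.133, 0.0474, 0.0125],
    [0.133, 0.0474, 0.0125],
    [0, 0, 0],
  ],
)

```text
t: 6.6
ee_pos: [0.495, 0.1748, 0.2519]
eef_rot: [-0.514, 0.514, 0.484, -0.488]
wrist_force: [0.0, 0.8, -0.6]
opening: 0.0403
```

>>> arm_command(
  claw=[4, 4, 4, 4, 4, 4, 4, 4, 4, 4, 4],
  dp=[
    [-4, 0, -0.5],
    [-4, 0, -0.5],
    [-4, 0, -0.5],
    [-4, 0, -0.5],
    [-4, 0, -0.5],
    [-4, 0, -0.5],
    [-4, 0, -0.5],
    [-4, 0, -0.5],
    [-4, 0, -0.5],
    [-4, 0, -0.5],
    [0, 0, 0],
  ],
  rot=[
    [0, 0, 0],
    [0, 0, 0],
    [0, 0, 0],
    [0, 0, 0],
    [0, 0, 0],
    [0, 0, 0],
    [0, 0, 0],
    [0, 0, 0],
    [0, 0, 0],
    [0, 0, 0],
    [0, 0, 0],
  ],
)

```text
t: 7.7
ee_pos: [0.5204, -0.2331, 0.2534]
eef_rot: [-0.512, 0.516, 0.483, -0.487]
wrist_force: [-1.0, -0.2, -0.6]
opening: 0.04
```

```bash
python3 gm.py .5315 -.385 .25 -.05;python3 - <<'E'
from bench import camera
import cv2,numpy as np
a,d=camera('top');np.savez('pics/top4.npz',p=a,d=d)
cv2.imwrite('pics/t4.png',cv2.resize(a[180:310,165:305][:,:,::-1],None,fx=4.5,fy=4.5,interpolation=cv2.INTER_CUBIC))
E
```

```text
dp now [-15.1    0.47  -1.99] rot [-0.0001 -0.0082 -0.0086] dp in goal axes [-15.12   0.34  -1.86]
[ 0.5204 -0.2331  0.2534] [-1.  -0.2 -0.6] 0.04002163275327922
```

View pics/t4.png

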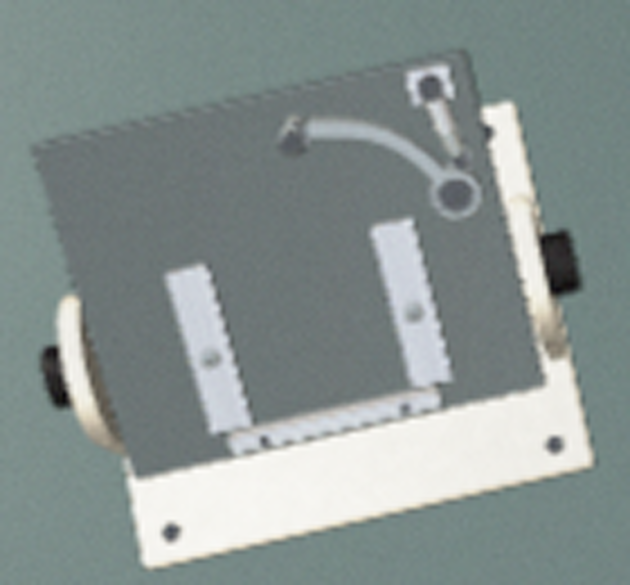

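The clip is back: pin at crop (293,132), resting at the stop. Now to the module.

>>> arm_command(
  claw=[5, 5, 5, 5, 5, 5, 5, 5, 5, 5],
  dp=[
    [-4, 0, -0.5],
    [-4, 0, -0.5],
    [-4, 0, -0.5],
    [-3.1, 0, -0.4],
    [0, 3, 0],
    [0, 3, 0],
    [0, 3, 0],
    [0, 3, 0],
    [0, 3, 0],
    [0, 0, 0],
  ],
  rot=[
    [0, -0.008, -0.008],
    [0, 0, 0],
    [0, 0, 0],
    [0, 0, 0],
    [0, 0, 0],
    [0, 0, 0],
    [0, 0, 0],
    [0, 0, 0],
    [0, 0, 0],
    [0, 0, 0],
  ],
)

```text
t: 8.75
ee_pos: [0.5324, -0.3735, 0.1001]
eef_rot: [0.513, -0.506, -0.491, 0.489]
wrist_force: [-0.6, 0.3, -0.4]
opening: 0.0498
```

```bash
python3 gm.py .5315 -.385 .009 -.05;python3 - <<'E'
from bench import camera
import cv2,numpy as np
a,d=camera('top');b,_=camera('scene')
cv2.imwrite('pics/t5.png',cv2.resize(a[180:310,420:560][:,:,::-1],None,fx=4.5,fy=4.5,interpolation=cv2.INTER_CUBIC))
cv2.imwrite('pics/s5.png',cv2.resize(b[180:340,80:280][:,:,::-1],None,fx=4,fy=3.7,interpolation=cv2.INTER_CUBIC))
E
```

```text
dp now [-1.23  9.1  -0.01] rot [-0.0059  0.0108  0.0087] dp in goal axes [-1.15  9.11  0.03]
[ 0.5324 -0.3735  0.1001] [-0.6  0.3 -0.4] 0.0497820908099121
```

View pics/t5.png

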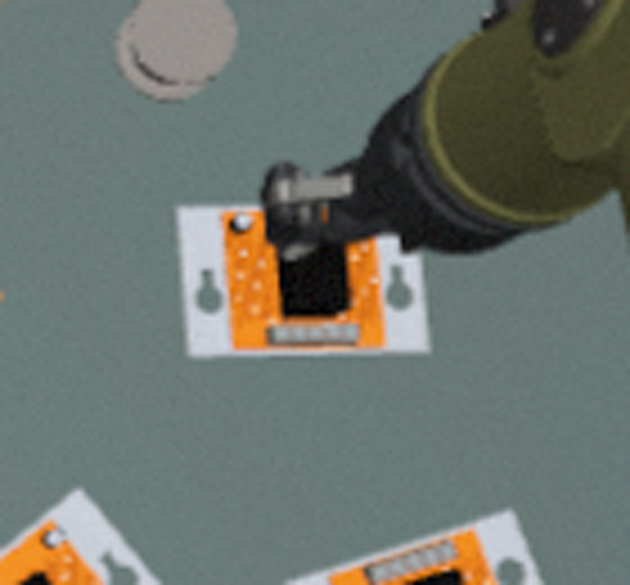

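View pics/s5.png

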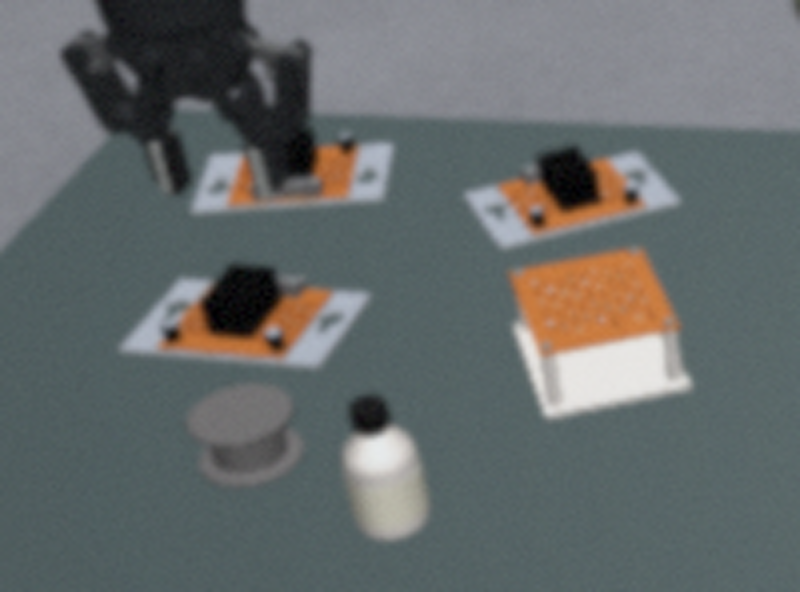

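>>> arm_command(
  claw=[5, 5, 5, 5, 5],
  dp=[
    [-1.2, 0, 0],
    [0, 2, 0],
    [0, 2, 0],
    [0, 2, 0],
    [0, 0, 0],
  ],
  rot=[
    [-0.0059, 0.0108, 0.0087],
    [0, 0, 0],
    [0, 0, 0],
    [0, 0, 0],
    [0, 0, 0],
  ],
)

```text
t: 9.35
ee_pos: [0.5336, -0.3895, 0.0435]
eef_rot: [-0.511, 0.515, 0.487, -0.486]
wrist_force: [0.2, -0.4, -0.5]
opening: 0.0497
```

```bash
python3 gm.py .5315 -.385 .009 -.05;python3 - <<'E'
from bench import camera
import cv2,numpy as np
b,_=camera('scene')
cv2.imwrite('pics/s6.png',cv2.resize(b[220:310,90:190][:,:,::-1],None,fx=6,fy=6,interpolation=cv2.INTER_CUBIC))
E
```

```text
dp now [0.45 3.45 0.25] rot [ 0.005  -0.0037 -0.0031] dp in goal axes [0.44 3.45 0.23]
[ 0.5336 -0.3895  0.0435] [ 0.2 -0.4 -0.5] 0.04968192683685236
```

View pics/s6.png

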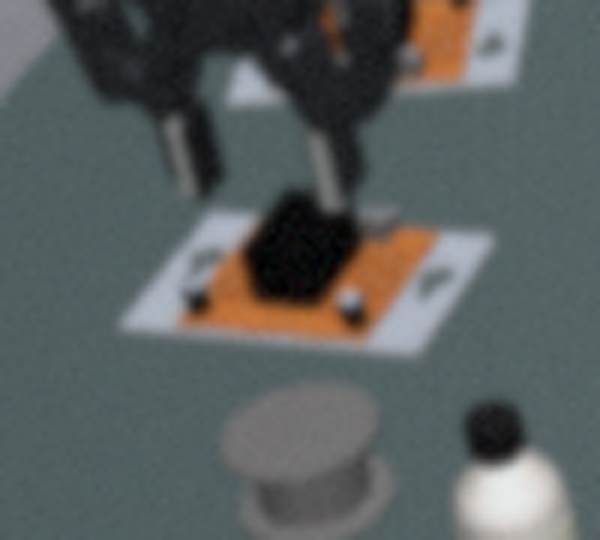

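>>> arm_command(
  claw=[5, 5, 5],
  dp=[
    [0, 0, 0],
    [0, 0, 0],
    [0, 0, 0],
  ],
  rot=[
    [0, 0, 0],
    [0, 0, 0],
    [0, 0, 0],
  ],
)

```text
t: 9.7
ee_pos: [0.535, -0.3895, 0.0456]
eef_rot: [-0.51, 0.516, 0.487, -0.486]
wrist_force: [0.6, 0.2, -0.6]
opening: 0.0501
```

```bash
for i in 1 2; do python3 gm.py .5315 -.385 .009 -.05; done
python3 - <<'E'
from h import *
R,p=tool()
print(proj('scene',[p,p+.025*R[:,0],p-.025*R[:,0],[.5315,-.385,.033]]))
E
```

```text
dp now [0.44 3.66 0.4 ] rot [ 0.0081 -0.0031 -0.0041] dp in goal axes [0.43 3.66 0.37]
[ 0.535  -0.3895  0.0456] [ 0.6  0.2 -0.6] 0.05008731721090096
dp now [0.44 3.66 0.4 ] rot [ 0.0081 -0.0031 -0.0041] dp in goal axes [0.43 3.66 0.37]
[ 0.535  -0.3895  0.0456] [ 0.6  0.2 -0.6] 0.05008731721090096
[[135.81847277 252.92143541]
 [145.72699506 253.73254559]
 [125.9619415  252.11458119]
 [139.29242708 256.50471776]]
```

>>> arm_command(
  claw=[5, 5, 5, 5, 5, 5],
  dp=[
    [0.4, 0, 0.3],
    [0, 1.2, 0],
    [0, 1.2, 0],
    [0, 1.2, 0],
    [0, 0, 0],
    [0, 0, 0],
  ],
  rot=[
    [0.005, -0.003, -0.004],
    [0, 0, 0],
    [0, 0, 0],
    [0, 0, 0],
    [0, 0, 0],
    [0, 0, 0],
  ],
)

```text
t: 10.3
ee_pos: [0.5313, -0.3844, 0.0074]
eef_rot: [0.513, -0.512, -0.488, 0.487]
wrist_force: [-0.2, 0.0, -0.1]
opening: 0.0501
```

```bash
python3 gm.py .5315 -.385 .009 -.05;python3 - <<'E'
from bench import camera
import cv2,numpy as np
b,_=camera('scene')
cv2.imwrite('pics/s7.png',cv2.resize(b[220:310,90:190][:,:,::-1],None,fx=6,fy=6,interpolation=cv2.INTER_CUBIC))
E
```

```text
dp now [-0.05 -0.16 -0.02] rot [0.0001 0.0003 0.002 ] dp in goal axes [-0.05 -0.16 -0.02]
[ 0.5313 -0.3844  0.0074] [-0.2  0.  -0.1] 0.05008961186934097
```

View pics/s7.png

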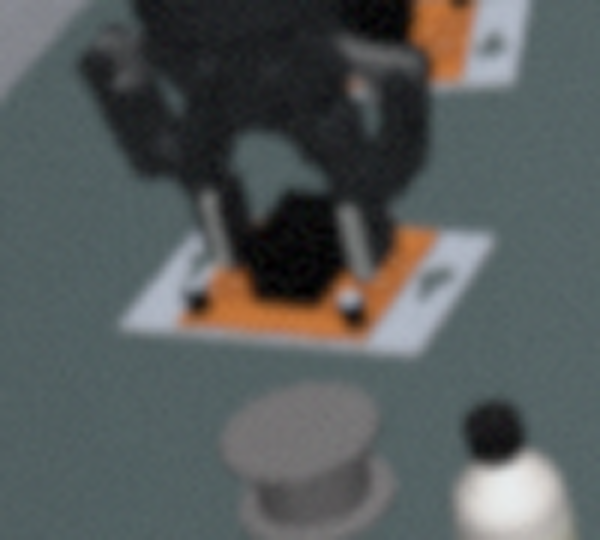

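The fingers straddle the heatsink, with the tips at crop (225,265) and (365,275). Closing.

>>> arm_command(
  claw=[4, 3, 2, 2, 2, 2, 2],
  dp=[
    [0, -0.15, 0],
    [0, 0, 0],
    [0, 0, 0],
    [0, 0, 0],
    [0, 0, 0],
    [0, 0, 0],
    [0, 0, 0],
  ],
  rot=[
    [0, 0, 0],
    [0, 0, 0],
    [0, 0, 0],
    [0, 0, 0],
    [0, 0, 0],
    [0, 0, 0],
    [0, 0, 0],
  ],
  squeeze=50,
)

```text
t: 11.05
ee_pos: [0.5322, -0.3851, 0.0107]
eef_rot: [-0.512, 0.513, 0.488, -0.487]
wrist_force: [0.2, -0.1, 5.5]
opening: 0.027
```

>>> arm_command(
  claw=[2, 2, 2, 2, 2, 2, 2, 2, 2, 2],
  dp=[
    [0, -1, 0],
    [0, -2, 0],
    [0, -3, 0],
    [0, -3, 0],
    [0, -3, 0],
    [0, -3, 0],
    [0, -3, 0],
    [0, -3, 0],
    [0, 0, 0],
    [0, 0, 0],
  ],
  rot=[
    [0, 0, 0],
    [0, 0, 0],
    [0, 0, 0],
    [0, 0, 0],
    [0, 0, 0],
    [0, 0, 0],
    [0, 0, 0],
    [0, 0, 0],
    [0, 0, 0],
    [0, 0, 0],
  ],
)

```text
t: 12.05
ee_pos: [0.5312, -0.3849, 0.2204]
eef_rot: [-0.512, 0.513, 0.488, -0.487]
wrist_force: [0.0, 0.6, -2.6]
opening: 0.0269
```

```bash
python3 g.py 12 0 120;python3 - <<'E'
from bench import camera
import cv2,numpy as np
b,_=camera('scene');a,_=camera('top')
cv2.imwrite('pics/s8.png',cv2.resize(b[130:310,60:260][:,:,::-1],None,fx=4,fy=3.3,interpolation=cv2.INTER_CUBIC))
cv2.imwrite('pics/t8.png',cv2.resize(a[180:330,420:600][:,:,::-1],None,fx=4,fy=4,interpolation=cv2.INTER_CUBIC))
E
```

```text
goal [0.4872 0.1919 0.1949] dp_now_axes,rot (array([57.38,  2.57,  7.27]), array([-0.52  , -0.1907, -0.0506]))
tcp in deck mm [  -9.9 -577.1  162. ] F [ 0.   0.6 -2.6] F deck [-1.2  0.5 -2.3] 12.05 0.0269
```

View pics/s8.png

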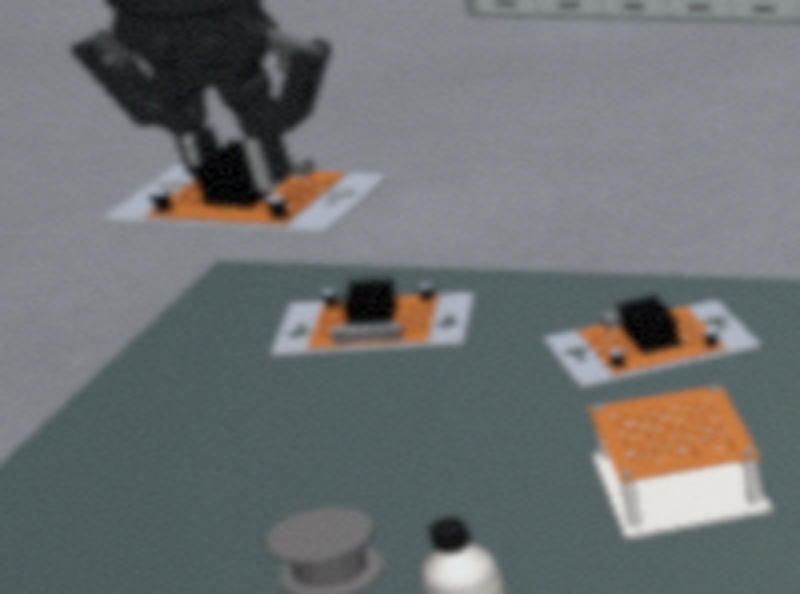

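View pics/t8.png

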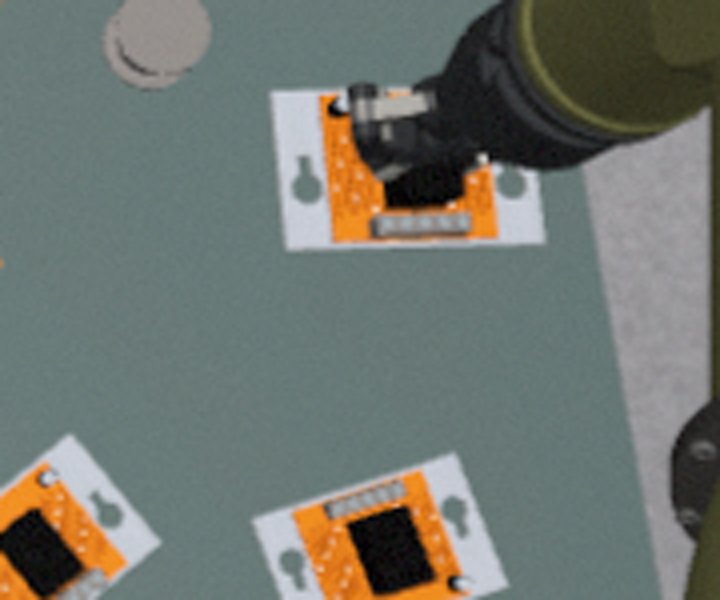

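Run:
```python
from h import *
from bench import camera
a,d=camera('top');R,p=tool()
np.savez('pics/top8.npz',p=a,d=d)
m=np.zeros(d.shape,np.uint8)
# left plate strip and right lower strip polygons (crop coords/4)
for poly in ([(278,98),(315,98),(326,242),(292,242)],[(500,210),(532,210),(538,238),(503,238)]):
    cv2.fillPoly(m,[(np.array(poly)/4+[420,180]).astype(np.int32)],1)
mask=(m>0)&(a.min(2)>140)
L=(cloud('top',d,mask)-p)@R;print(mask.sum(),'plate top in tool y(mm) mean',L[:,1].mean()*1e3,np.median(L[:,1])*1e3)
A=np.c_[L[:,[0,2]],np.ones(len(L))];print(np.linalg.lstsq(A,L[:,1],rcond=None)[0], L.std(0))
yp=.0075
P0=p+R[:,1]*yp
for n,u,v in(('L',307.5,183.5),('R',512,182)):
    W=onplane('top',420+(u+.5)/4-.5,180+(v+.5)/4-.5,P0,R[:,1]);print(n,((W-p)@R*1e3).round(1))
```

```text
376 plate top in tool y(mm) mean 9.82920018229684 7.611244717490252
[-0.16496021 -0.29823153  0.01584603] [0.04213446 0.02164221 0.02472734]
L [48.7  7.5  7.5]
R [-51.5   7.5   9.8]
```

>>> arm_command(
  claw=[2, 2, 2, 2, 2, 2, 2, 2, 2, 2],
  dp=[
    [1, -2, 0],
    [2, -2, 0.5],
    [3.5, -1, 0.6],
    [3.5, 0, 0.6],
    [3.5, 0, 0.6],
    [3.5, 0, 0.6],
    [3.5, 0, 0.6],
    [3.5, 0, 0.6],
    [3.5, 0, 0.5],
    [3.5, 0, 0.5],
  ],
  rot=[
    [0, 0, 0],
    [0, 0, 0],
    [0, 0, 0],
    [0, 0, 0],
    [0, 0, 0],
    [0, 0, 0],
    [0, 0, 0],
    [0, 0, 0],
    [0, 0, 0],
    [0, 0, 0],
  ],
)

```text
t: 13.2
ee_pos: [0.4949, -0.0715, 0.2691]
eef_rot: [0.513, -0.512, -0.488, 0.487]
wrist_force: [1.2, 0.1, -1.3]
opening: 0.0268
```

>>> arm_command(
  claw=[2, 2, 2, 2, 2, 2, 2, 2, 2, 2],
  dp=[
    [3.5, 0, 0.5],
    [3.5, 0, 0.5],
    [3.5, 0, 0.5],
    [3.5, 0, 0.5],
    [3.5, 0, 0.5],
    [3.5, 0, 0.4],
    [3.5, 0, 0.4],
    [1.5, 0, 0.2],
    [0, 0, 0],
    [0, 0, 0],
  ],
  rot=[
    [0, 0, 0],
    [0, 0, 0],
    [0, 0, 0],
    [0, 0, 0],
    [0, 0, 0],
    [0, 0, 0],
    [0, 0, 0],
    [0, 0, 0],
    [0, 0, 0],
    [0, 0, 0],
  ],
)

```text
t: 14.2
ee_pos: [0.4735, 0.1879, 0.2694]
eef_rot: [0.512, -0.512, -0.487, 0.488]
wrist_force: [0.3, -1.0, -1.2]
opening: 0.027
```

```bash
python3 g.py 10.6 0.5 120
```

```text
goal [0.4859 0.1922 0.1942] dp_now_axes,rot (array([ 0.49,  7.52, -1.22]), array([-0.5223, -0.1902, -0.051 ]))
tcp in deck mm [ 37.   -2.  191.6] F [ 0.3 -1.  -1.2] F deck [-0.5 -1.  -1.2] 14.2 0.027
```

>>> arm_command(
  claw=[2, 2, 2, 2, 2, 2, 2],
  dp=[
    [0, 0, 0],
    [0, 0, 0],
    [0, 0, 0],
    [0, 0, 0],
    [0, 0, 0],
    [0, 0, 0],
    [0, 0, 0],
  ],
  rot=[
    [-0.1045, -0.038, -0.0102],
    [-0.1045, -0.038, -0.0102],
    [-0.1045, -0.038, -0.0102],
    [-0.1045, -0.038, -0.0102],
    [-0.1045, -0.038, -0.0102],
    [0, 0, 0],
    [0, 0, 0],
  ],
)

```text
t: 14.9
ee_pos: [0.4739, 0.1872, 0.2704]
eef_rot: [-0.328, 0.567, 0.654, -0.378]
wrist_force: [0.2, -0.5, -0.4]
opening: 0.0268
```

```bash
python3 g.py 10.6 0.5 50
```

```text
goal [0.5205 0.1972 0.1336] dp_now_axes,rot (array([ 0.33, 14.23,  2.72]), array([ 0.0001, -0.0029, -0.0016]))
tcp in deck mm [ 37.8  -2.7 192.3] F [ 0.2 -0.5 -0.4] F deck [-0.1 -0.5 -0.4] 14.9 0.0268
```

>>> arm_command(
  claw=[2, 2, 2, 2, 2, 2, 2, 2, 2],
  dp=[
    [0.3, 0, 1.4],
    [0, 2, 1.3],
    [0, 2.5, 0],
    [0, 2.5, 0],
    [0, 2.5, 0],
    [0, 2.5, 0],
    [0, 2.2, 0],
    [0, 0, 0],
    [0, 0, 0],
  ],
  rot=[
    [0, -0.003, -0.0016],
    [0, 0, 0],
    [0, 0, 0],
    [0, 0, 0],
    [0, 0, 0],
    [0, 0, 0],
    [0, 0, 0],
    [0, 0, 0],
    [0, 0, 0],
  ],
)

```text
t: 15.8
ee_pos: [0.522, 0.1983, 0.1338]
eef_rot: [-0.326, 0.566, 0.656, -0.378]
wrist_force: [0.4, -0.5, -1.4]
opening: 0.0271
```

```bash
python3 g.py 10.6 0.5 50;python3 - <<'E'
from bench import camera
import cv2,numpy as np
b,_=camera('scene');a,d=camera('top');np.savez('pics/top9.npz',p=a,d=d)
cv2.imwrite('pics/s9.png',cv2.resize(b[160:320,310:470][:,:,::-1],None,fx=4,fy=3.7,interpolation=cv2.INTER_CUBIC))
cv2.imwrite('pics/t9.png',cv2.resize(a[180:310,165:305][:,:,::-1],None,fx=4.5,fy=4.5,interpolation=cv2.INTER_CUBIC))
E
```

```text
goal [0.5205 0.1972 0.1336] dp_now_axes,rot (array([-0.08, -0.06,  0.15]), array([0.0018, 0.0004, 0.0001]))
tcp in deck mm [12.1  1.3 49.4] F [ 0.4 -0.5 -1.4] F deck [-0.5 -0.6 -1.4] 15.8 0.0271
```

View pics/s9.png

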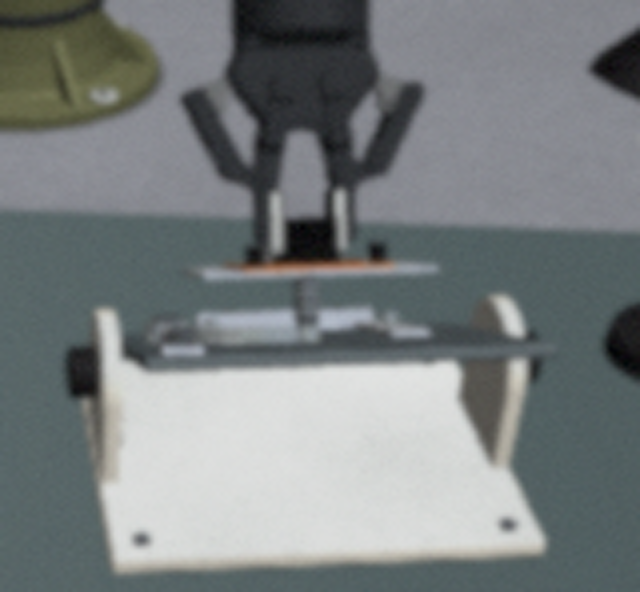

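View pics/t9.png

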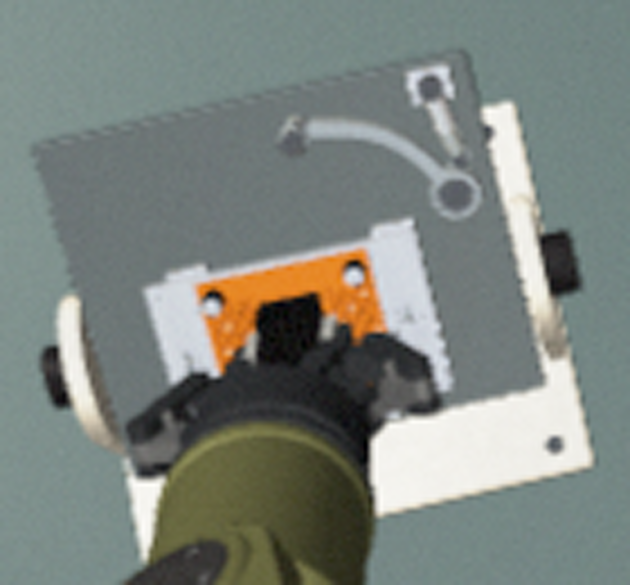

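Run:
```python
from h import *
D,t=deck()
c=lambda u,v:(165+(u+.5)/4.5-.5,180+(v+.5)/4.5-.5)
def at(u,v,z):
    P=onplane('top',*c(u,v),t+D[:,2]*z/1e3,D[:,2]);return ((P-t)@D*1e3).round(1)
zu=49.5-10.6
print('capL',at(213,301,zu+18),'capR',at(354,271,zu+18))
print('cornerUL',at(146,289,zu+3), 'UR?',at(372,238,zu+3))
for u,v in((210,357),(415,312)):print('screw',at(u,v,12.3))
f=np.load('pics/top9.npz');im=f['p'][:,:,::-1]
cv2.imwrite('pics/z9.png',cv2.resize(im[225:290,190:275],None,fx=9,fy=9,interpolation=cv2.INTER_CUBIC))
```

```text
capL [43.1 32.1 56.9] capR [ 42.4 -33.1  56.9]
cornerUL [51.3 62.7 41.9] UR? [ 51.5 -43.3  41.9]
screw [ 2.7 48.9 12.3]
screw [  2.1 -51.2  12.3]
```

View pics/z9.png

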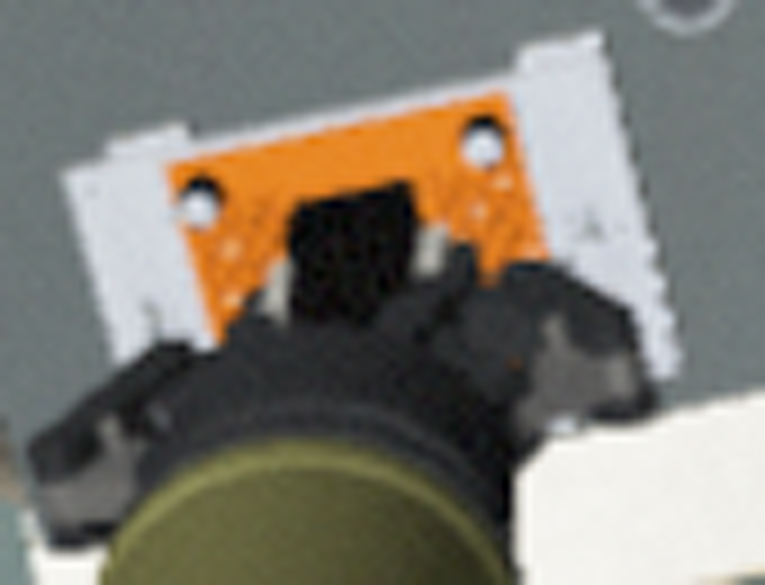

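Run:
```python
from h import *
D,t=deck()
c=lambda u,v:(190+(u+.5)/9-.5,225+(v+.5)/9-.5)
def at(u,v,z):
    P=onplane('top',*c(u,v),t+D[:,2]*z/1e3,D[:,2]);return ((P-t)@D*1e3).round(1)
zu=49.5-10.6
print('boardL',at(165,167,zu+5),'boardR',at(510,93,zu+5))
print('upper edge',at(62,174,zu+3),at(200,148,zu+3),at(510,77,zu+3))
print('caps whole',at(205,196,zu+18),at(484,139,zu+18))
f=np.load('pics/top9.npz');d=f['d'];
m=np.zeros(d.shape,np.uint8);cv2.fillPoly(m,[np.array([(212,248),(245,240),(248,246),(214,254)])],1)
L=(cloud('top',d,m>0)-t)@D*1e3;print('board z',np.median(L[:,2]),'exp',zu+5)
c=lambda u,v:(165+(u+.5)/4.5-.5,180+(v+.5)/4.5-.5)
# rail edges lines
for u,v,n in((165,275,'46,60'),(203,266,'46,40'),(372,231,'46,-40'),(409,220,'46,-60'),(452,378,'-38,-60'),(206,434,'-38,60')):print(n,at(u,v,4))
```

```text
boardL [48.3 40.6 43.9] boardR [ 47.5 -40.1  43.9]
upper edge [51.5 64.  41.9] [50.3 32.  41.9] [ 50.7 -40.8  41.9]
caps whole [43.3 31.3 56.9] [ 42.  -33.1  56.9]
board z 45.90533641691197 exp 43.9
46,60 [45.1 60.1  4. ]
46,40 [45.4 41.7  4. ]
46,-40 [ 44.  -40.2   4. ]
46,-60 [ 45.3 -58.6   4. ]
-38,-60 [-38.1 -60.    4. ]
-38,60 [-38.2  62.8   4. ]
```

Camera and TCP estimates agree within about 1.5 mm, and the module needs about −0.9 mm in deck y. Correcting, then descending with force checks.

>>> arm_command(
  claw=[2, 2, 2, 2, 2, 2],
  dp=[
    [-0.09, 0.5, 0.04],
    [0, 0.6, 0],
    [0, 0.6, 0],
    [0, 0.6, 0],
    [0, 0, 0],
    [0, 0, 0],
  ],
  rot=[
    [0, 0, 0],
    [0, 0, 0],
    [0, 0, 0],
    [0, 0, 0],
    [0, 0, 0],
    [0, 0, 0],
  ],
)

```text
t: 16.5
ee_pos: [0.5322, 0.1993, 0.1149]
eef_rot: [-0.326, 0.566, 0.657, -0.377]
wrist_force: [0.0, 0.8, -2.0]
opening: 0.0272
```

```bash
python3 g.py 10.6 0.3 27;python3 - <<'E'
from bench import camera
import cv2,numpy as np
b,_=camera('scene');a,d=camera('top');np.savez('pics/top10.npz',p=a,d=d)
cv2.imwrite('pics/z10.png',cv2.resize(a[225:290,190:275][:,:,::-1],None,fx=9,fy=9,interpolation=cv2.INTER_CUBIC))
cv2.imwrite('pics/s10.png',cv2.resize(b[190:280,330:460][:,:,::-1],None,fx=6,fy=6,interpolation=cv2.INTER_CUBIC))
E
python3 g.py 10.6 0.3 27
```

```text
goal [0.5319 0.1987 0.1137] dp_now_axes,rot (array([-0.06,  0.09,  0.09]), array([0.0033, 0.0011, 0.0019]))
tcp in deck mm [11.5  0.9 27.9] F [ 0.   0.8 -2. ] F deck [-0.9  0.8 -1.8] 16.5 0.0272
goal [0.5319 0.1987 0.1137] dp_now_axes,rot (array([-0.07,  0.08,  0.07]), array([0.0032, 0.0015, 0.002 ]))
tcp in deck mm [11.3  1.  27.8] F [ 0.1  0.4 -1.6] F deck [-0.6  0.4 -1.5] 16.6 0.0272
```

View pics/z10.png

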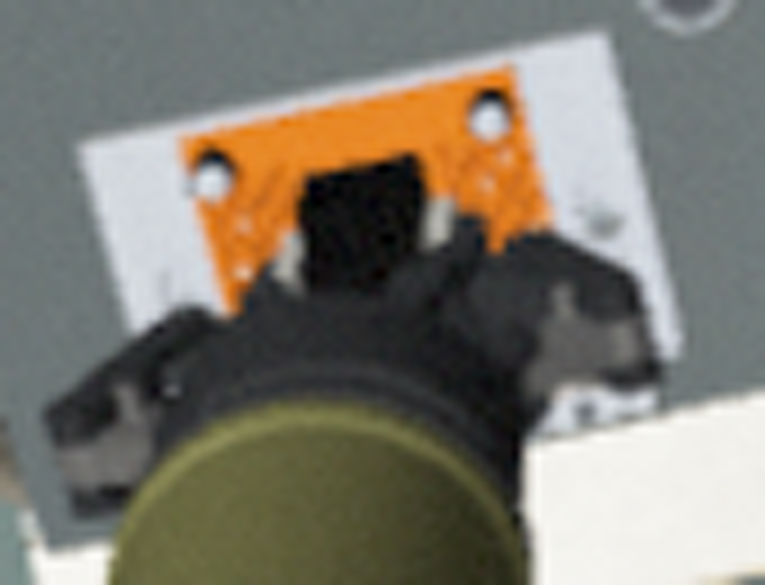

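View pics/s10.png

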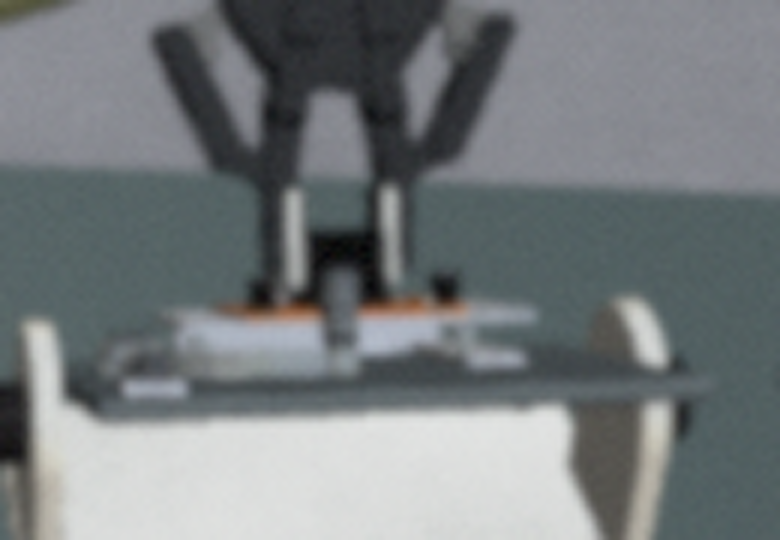

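Run:
```python
from h import *
D,t=deck()
f=np.load('pics/top10.npz');d=f['d']
c=lambda u,v:(190+(u+.5)/9-.5,225+(v+.5)/9-.5)
def at(u,v,z):
    P=onplane('top',*c(u,v),t+D[:,2]*z/1e3,D[:,2]);return ((P-t)@D*1e3).round(1)
m=np.zeros(d.shape,np.uint8);cv2.fillPoly(m,[np.array([(212,245),(245,237),(248,242),(214,250)])],1)
L=(cloud('top',d,m>0)-t)@D*1e3;print('board z',np.median(L[:,2]),'exp 22.2')
for zu in (17.2,19):
  print(zu,'UL',at(80,147,zu+3),'UR',at(606,34,zu+3),'LRedge',at(682,345,zu+3),'board',at(182,140,zu+5),at(514,67,zu+5))
```

```text
board z 23.549661214387687 exp 22.2
17.2 UL [50.7 62.7 20.2] UR [ 49.6 -62.9  20.2] LRedge [-30.7 -62.3  20.2] board [47.5 39.1 22.2] [ 47.2 -40.3  22.2]
19 UL [51.2 62.3 22. ] UR [ 50.1 -63.1  22. ] LRedge [-30.1 -62.4  22. ] board [48.  38.7 24. ] [ 47.7 -40.4  24. ]
```

Run:
```python
from h import *
import cv2
f=np.load('pics/top4.npz');g=np.load('pics/top0.npz');im=f['p'][:,:,::-1]
im=((f['p'].astype(int)+g['p'])//2).astype(np.uint8)[:,:,::-1]
a=cv2.resize(im[235:285,195:240],None,fx=12,fy=12,interpolation=cv2.INTER_CUBIC)
b=cv2.resize(im[225:275,240:275],None,fx=12,fy=12,interpolation=cv2.INTER_CUBIC)
a=np.hstack([a[:600],b[:600]])
cv2.imwrite('pics/scr.png',cv2.convertScaleAbs(a,alpha=1.6,beta=-120)[:,:800] if a.shape[1]>800 else a)
print(a.shape)
```

```text
(600, 960, 3)
```

View pics/scr.png

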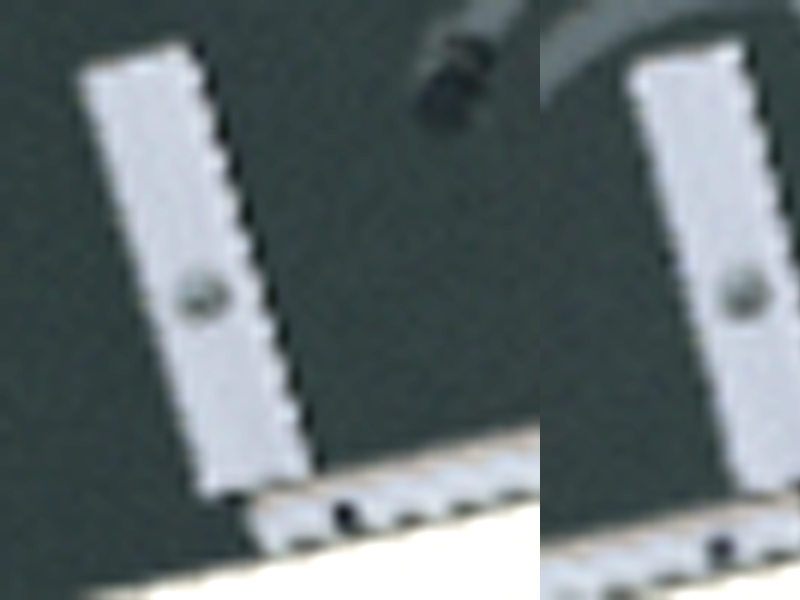

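Run:
```python
from h import *
D,t=deck()
def at(u,v,z):
    P=onplane('top',u,v,t+D[:,2]*z/1e3,D[:,2]);return ((P-t)@D*1e3).round(1)
cl=lambda u,v:(195+(u+.5)/12-.5,235+(v+.5)/12-.5)
cr=lambda u,v:(240+(u-540+.5)/12-.5,225+(v+.5)/12-.5)
print('scr',at(*cl(203,294),10.4),at(*cr(746,292),10.4), 'z12.3',at(*cl(203,294),12.3))
print('railL',at(*cl(80,72),4),at(*cl(188,42),4),at(*cl(203,495),4),at(*cl(315,472),4))
print('railR left edge',at(*cr(628,75),4),at(*cr(735,490),4),at(*cr(742,40),4))
```

```text
scr [ 1.8 49.  10.4] [  1.7 -50.8  10.4] z12.3 [ 2.4 48.6 12.3]
railL [45.6 60.2  4. ] [46.6 40.3  4. ] [-38.1  60.4   4. ] [-38.6  39.7   4. ]
railR left edge [ 44.5 -39.5   4. ] [-37.3 -39.2   4. ] [ 46.3 -60.8   4. ]
```

>>> arm_command(
  claw=[2, 2, 2, 2, 2, 2],
  dp=[
    [0, 0, -0.12],
    [0, 0.3, 0],
    [0, 0.3, 0],
    [0, 0.2, 0],
    [0, 0, 0],
    [0, 0, 0],
  ],
  rot=[
    [0.003, 0, 0],
    [0, 0, 0],
    [0, 0, 0],
    [0, 0, 0],
    [0, 0, 0],
    [0, 0, 0],
  ],
)

```text
t: 17.2
ee_pos: [0.5368, 0.2002, 0.1072]
eef_rot: [-0.327, 0.565, 0.656, -0.379]
wrist_force: [-0.3, -1.3, -1.9]
opening: 0.0272
```

```bash
python3 g.py 12 0.3 15;python3 - <<'E'
from bench import camera
import cv2,numpy as np
b,_=camera('scene');a,d=camera('top');np.savez('pics/top11.npz',p=a,d=d)
cv2.imwrite('pics/z11.png',cv2.resize(a[225:290,190:275][:,:,::-1],None,fx=9,fy=9,interpolation=cv2.INTER_CUBIC))
E
python3 g.py 12 0.3 15
```

```text
goal [0.5391 0.1998 0.104 ] dp_now_axes,rot (array([-0.07,  0.39, -0.03]), array([-0.0015,  0.0019,  0.002 ]))
tcp in deck mm [11.7  1.  18.9] F [-0.3 -1.3 -1.9] F deck [-1.3 -1.3 -1.4] 17.2 0.0272
goal [0.5391 0.1998 0.104 ] dp_now_axes,rot (array([-0.08,  0.41, -0.01]), array([-0.0011,  0.002 ,  0.002 ]))
tcp in deck mm [11.9  1.1 19.1] F [-0.1 -0.3 -1.2] F deck [-0.7 -0.2 -1. ] 17.3 0.027
```

View pics/z11.png

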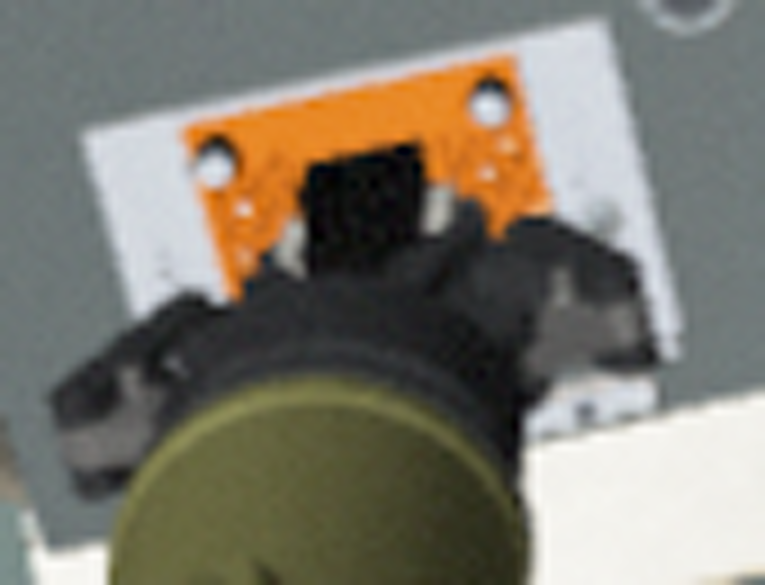

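No contact force with the underside already about 4 mm below the head tops, so the heads are in the entries. I'll continue to the rails.

>>> arm_command(
  claw=[2, 2, 2, 2, 2],
  dp=[
    [0, 0.2, 0],
    [0, 0.2, 0],
    [0, 0.1, 0],
    [0, 0, 0],
    [0, 0, 0],
  ],
  rot=[
    [0, 0, 0],
    [0, 0, 0],
    [0, 0, 0],
    [0, 0, 0],
    [0, 0, 0],
  ],
)

```text
t: 17.8
ee_pos: [0.5389, 0.2006, 0.104]
eef_rot: [-0.327, 0.565, 0.656, -0.379]
wrist_force: [-9.0, -2.7, 12.6]
opening: 0.027
```

```bash
python3 g.py 0 0.3 15
```

```text
goal [0.5288 0.1983 0.098 ] dp_now_axes,rot (array([-0.09,  0.  ,  1.2 ]), array([0.0002, 0.0024, 0.0023]))
tcp in deck mm [12.   1.2 15.1] F [-9.  -2.7 12.6] F deck [-1.8 -1.4 15.6] 17.8 0.027
```

>>> arm_command(
  claw=[2, 2, 2, 2],
  dp=[
    [0, -0.05, 0],
    [0, 0, 0.3],
    [0, 0, 0.2],
    [0, 0, 0],
  ],
  rot=[
    [0, 0, 0],
    [0, 0, 0],
    [0, 0, 0],
    [0, 0, 0],
  ],
)

```text
t: 18.2
ee_pos: [0.5364, 0.2004, 0.1027]
eef_rot: [-0.326, 0.566, 0.657, -0.377]
wrist_force: [-1.4, -0.4, 9.1]
opening: 0.0272
```

```bash
python3 g.py 0 0.3 15
```

```text
goal [0.5288 0.1983 0.098 ] dp_now_axes,rot (array([-0.1 ,  0.01,  0.92]), array([0.0033, 0.0017, 0.002 ]))
tcp in deck mm [ 9.2  1.3 15.1] F [-1.4 -0.4  9.1] F deck [ 3.3 -0.2  8.6] 18.2 0.0272
```

>>> arm_command(
  claw=[2, 2, 2, 2],
  dp=[
    [0, -0.03, 0.2],
    [0, 0, 0.2],
    [0, 0, 0],
    [0, 0, 0],
  ],
  rot=[
    [0, 0, 0],
    [0, 0, 0],
    [0, 0, 0],
    [0, 0, 0],
  ],
)

```text
t: 18.6
ee_pos: [0.5318, 0.1996, 0.0999]
eef_rot: [-0.327, 0.565, 0.656, -0.378]
wrist_force: [-1.1, -0.2, 5.6]
opening: 0.0272
```

```bash
python3 g.py 0 0.3 15
python3 - <<'E'
from bench import camera
import cv2,numpy as np
b,_=camera('scene');a,d=camera('top');np.savez('pics/top12.npz',p=a,d=d)
cv2.imwrite('pics/z12.png',cv2.resize(a[225:290,190:275][:,:,::-1],None,fx=9,fy=9,interpolation=cv2.INTER_CUBIC))
E
python3 g.py 0 0.3 15
```

```text
goal [0.5288 0.1983 0.098 ] dp_now_axes,rot (array([-0.09,  0.01,  0.37]), array([0.0007, 0.0019, 0.0021]))
tcp in deck mm [ 3.7  1.2 15.1] F [-1.1 -0.2  5.6] F deck [ 1.9 -0.   5.4] 18.6 0.0272
goal [0.5288 0.1983 0.098 ] dp_now_axes,rot (array([-0.09,  0.01,  0.37]), array([0.0007, 0.002 , 0.0021]))
tcp in deck mm [ 3.7  1.2 15.1] F [-0.8 -0.2  6.2] F deck [ 2.4 -0.1  5.8] 18.7 0.0272
```

View pics/z12.png

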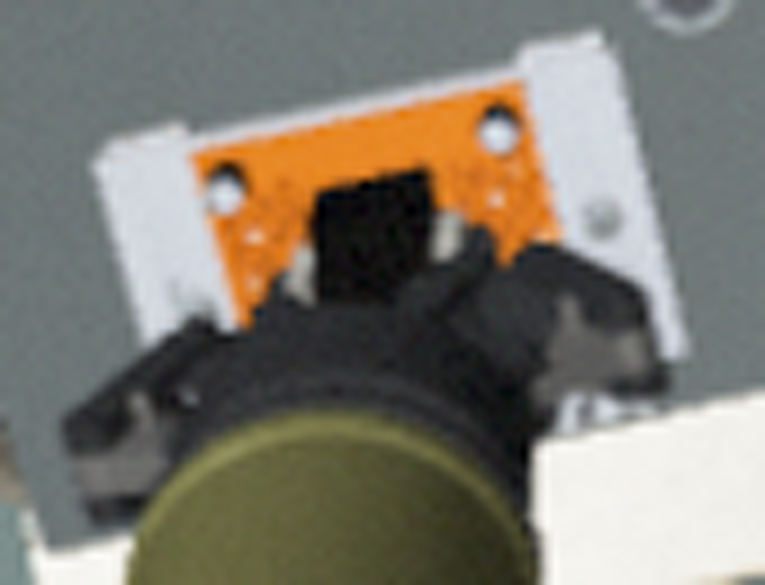

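The screw heads now show over the plate (right at crop 603,215; left at 195,295), so it is sliding under them. Onward to the edge.

>>> arm_command(
  claw=[2, 2, 2, 2],
  dp=[
    [0, -0.03, 0.2],
    [0, 0, 0.2],
    [0, 0, 0.1],
    [0, 0, 0],
  ],
  rot=[
    [0, 0, 0],
    [0, 0, 0],
    [0, 0, 0],
    [0, 0, 0],
  ],
)

```text
t: 19.1
ee_pos: [0.5289, 0.1993, 0.0984]
eef_rot: [-0.326, 0.566, 0.657, -0.378]
wrist_force: [5.0, 1.6, 5.8]
opening: 0.0271
```

```bash
python3 g.py 0 0.3 15
```

```text
goal [0.5288 0.1983 0.098 ] dp_now_axes,rot (array([-0.1 ,  0.02,  0.04]), array([0.0033, 0.0022, 0.0018]))
tcp in deck mm [ 0.4  1.3 15.2] F [5.  1.6 5.8] F deck [7.4 0.9 2.5] 19.1 0.0271
```

Force along the slope is rising. One more small push to seat, then check.

>>> arm_command(
  claw=[2, 2, 2],
  dp=[
    [0, 0, 0.1],
    [0, 0, 0.1],
    [0, 0, 0],
  ],
  rot=[
    [0, 0, 0],
    [0, 0, 0],
    [0, 0, 0],
  ],
)

```text
t: 19.4
ee_pos: [0.5287, 0.1993, 0.0984]
eef_rot: [-0.325, 0.566, 0.657, -0.376]
wrist_force: [8.8, 1.9, 7.7]
opening: 0.0268
```

```bash
python3 g.py 0 0.3 15
python3 - <<'E'
from bench import camera
import cv2,numpy as np
b,_=camera('scene');a,d=camera('top');np.savez('pics/top13.npz',p=a,d=d)
cv2.imwrite('pics/z13.png',cv2.resize(a[225:290,190:275][:,:,::-1],None,fx=9,fy=9,interpolation=cv2.INTER_CUBIC))
E
python3 g.py 0 0.3 15
```

```text
goal [0.5288 0.1983 0.098 ] dp_now_axes,rot (array([-0.1 ,  0.04,  0.03]), array([0.0065, 0.002 , 0.0015]))
tcp in deck mm [ 0.3  1.3 15.4] F [8.8 1.9 7.7] F deck [11.7  0.6  2.2] 19.4 0.0268
goal [0.5288 0.1983 0.098 ] dp_now_axes,rot (array([-0.1 ,  0.04,  0.03]), array([0.0065, 0.002 , 0.0015]))
tcp in deck mm [ 0.3  1.3 15.4] F [7.4 0.4 7.4] F deck [10.1 -0.6  2.7] 19.5 0.0267
```

View pics/z13.png

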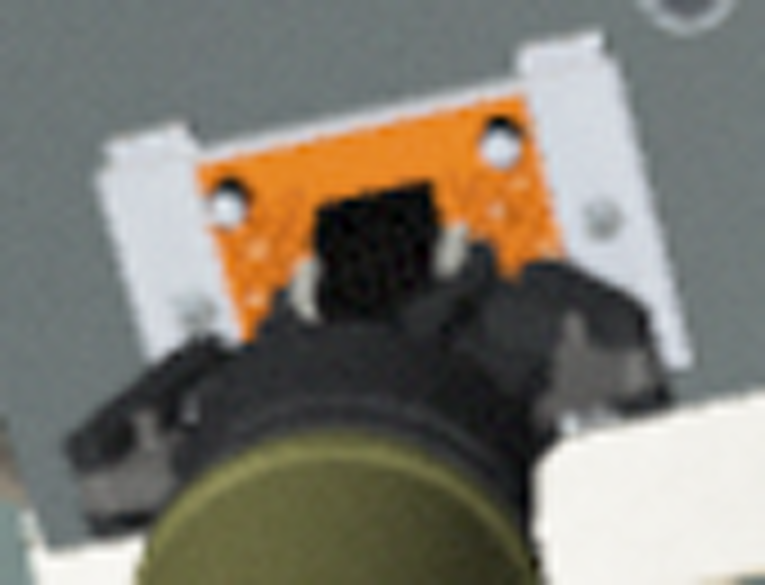

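Seated: x has stalled at 0.3 mm with about 10 N against the edge. Release and withdraw.

>>> arm_command(
  claw=[3, 3.5, 4, 5, 5, 5, 5, 5, 5, 5],
  dp=[
    [0, 0, 0],
    [0, 0, 0],
    [0, 0, 0],
    [0, 0, 0],
    [0, -1, 0],
    [0, -2, 0],
    [0, -3, 0],
    [0, -3, 0],
    [0, -3, 0],
    [0, 0, 0],
  ],
  rot=[
    [0, 0, 0],
    [0, 0, 0],
    [0, 0, 0],
    [0, 0, 0],
    [0, 0, 0],
    [0, 0, 0],
    [0, 0, 0],
    [0, 0, 0],
    [0, 0, 0],
    [0, 0, 0],
  ],
  squeeze=30,
)

```text
t: 20.5
ee_pos: [0.472, 0.1901, 0.1915]
eef_rot: [-0.326, 0.566, 0.656, -0.378]
wrist_force: [1.0, 0.3, -0.7]
opening: 0.0498
```

```bash
python3 g.py 120 -16 100
python3 - <<'E'
from bench import camera
import cv2,numpy as np
b,_=camera('scene');a,d=camera('top');np.savez('pics/top14.npz',p=a,d=d)
cv2.imwrite('pics/z14.png',cv2.resize(a[170:310,165:305][:,:,::-1],None,fx=4.5,fy=4.2,interpolation=cv2.INTER_CUBIC))
cv2.imwrite('pics/s14.png',cv2.resize(b[160:320,310:470][:,:,::-1],None,fx=4,fy=3.7,interpolation=cv2.INTER_CUBIC))
E
```

```text
goal [0.5919 0.191  0.2316] dp_now_axes,rot (array([ -1.65,   2.5 , -12.29]), array([ 0.0022,  0.0009, -0.    ]))
tcp in deck mm [ -3.    0.4 124.7] F [ 1.   0.3 -0.7] F deck [ 0.5  0.1 -1.1] 20.5 0.0498
```

View pics/z14.png

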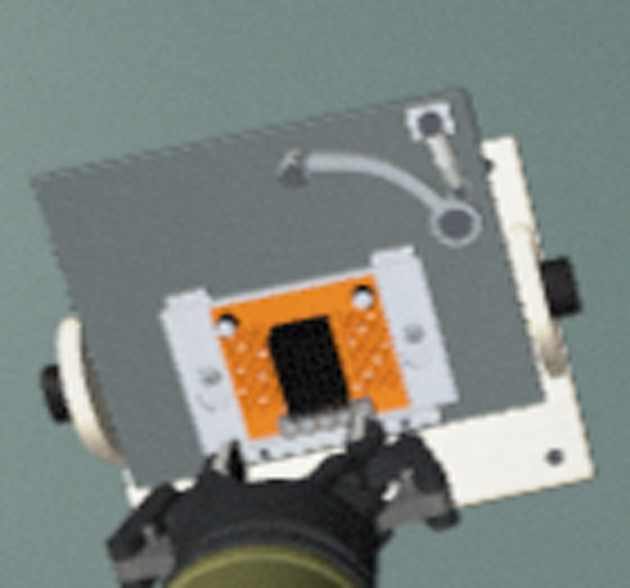

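View pics/s14.png

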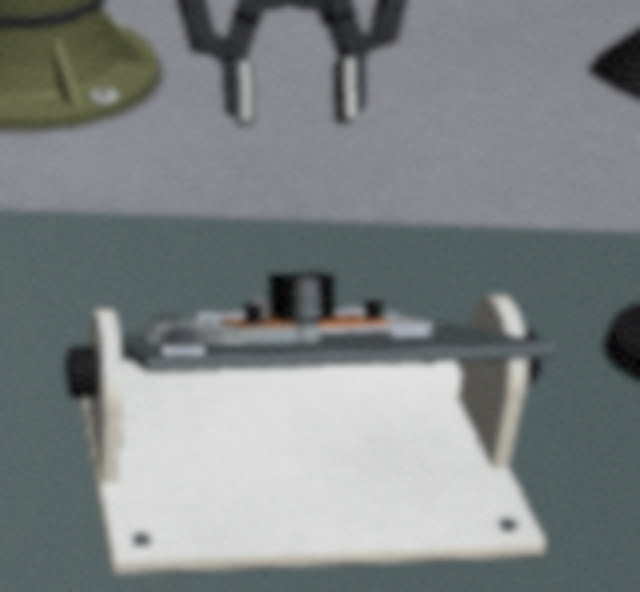

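Run:
```python
from h import *
D,t=deck()
c=lambda u,v:(165+(u+.5)/4.5-.5,170+(v+.5)/4.2-.5)
def at(u,v,z):
    P=onplane('top',*c(u,v),t+D[:,2]*z/1e3,D[:,2]);return ((P-t)@D*1e3).round(1)
print('upper edge',at(215,303,7),at(372,270,7),'UL',at(161,315,7),'board',at(211,309,9),at(377,275,9),'LR',at(456,400,7))
print('pin top',at(291,160,40))
```

```text
upper edge [38.3 37.4  7. ] [ 38.4 -38.9   7. ] UL [37.9 63.7  7. ] board [36.2 39.7  9. ] [ 35.8 -40.8   9. ] LR [-40.3 -61.4   7. ]
pin top [110.7 -20.4  40. ]
```

```bash
python3 - <<'E'
from h import *
D,t=deck()
for q in(.75,.87):
  x,y=.056+.08*np.sin(q-.25),-.084+.08*np.cos(q-.25)
  P=np.array([[x,y,.013],[x,y,.04]])@D.T+t
  uv=proj('top',P);print(q,x,y,uv.round(1),((uv-[165,170])*[4.5,4.2]).round(0))
E
python3 g.py 122 -17 130
```

```text
0.75 0.09435404308833624 -0.013793395048770182 [[229.  212.6]
 [228.2 215.9]] [[288. 179.]
 [284. 193.]]
0.87 0.10248281284298441 -0.0188897234669973 [[230.4 208.4]
 [229.6 211.7]] [[294. 161.]
 [291. 175.]]
goal [0.5789 0.1881 0.2586] dp_now_axes,rot (array([ -1.68,  -0.72, -12.47]), array([ 0.0018,  0.0016, -0.0015]))
tcp in deck mm [ -2.8  -0.4 122.5] F [ 0.   0.4 -0.4] F deck [-0.1  0.4 -0.4] 20.6 0.0497
```

The pin projection matches q = 0.87, so the arm is still back. Next I go upslope of the pin to push it forward.

>>> arm_command(
  claw=[0.8, 0.8, 0.8, 0.8, 0.8, 0.8, 0.8, 0.8],
  dp=[
    [-1.8, 0, -2],
    [0, 0, -2.8],
    [0, 0, -2.8],
    [0, 0, -2.8],
    [0, 0, -2.6],
    [0, 0, 0],
    [0, 0, 0],
    [0, 0, 0],
  ],
  rot=[
    [0, 0, 0],
    [0, 0, 0],
    [0, 0, 0],
    [0, 0, 0],
    [0, 0, 0],
    [0, 0, 0],
    [0, 0, 0],
    [0, 0, 0],
  ],
)

```text
t: 21.4
ee_pos: [0.5861, 0.1876, 0.2526]
eef_rot: [-0.326, 0.566, 0.654, -0.38]
wrist_force: [-0.4, 0.2, 0.3]
opening: 0.0079
```

```bash
python3 g.py 128 -19 20
```

```text
goal [0.6388 0.1948 0.1663] dp_now_axes,rot (array([-0.02, 10.13, -0.32]), array([-0.0024,  0.0024, -0.0029]))
tcp in deck mm [125.1 -18.6 121.3] F [-0.4  0.2  0.3] F deck [-0.1  0.3  0.4] 21.4 0.0079
```

>>> arm_command(
  claw=[0.8, 0.8, 0.8, 0.8, 0.8, 0.8, 0.8],
  dp=[
    [0, 2.5, -0.5],
    [0, 2.5, 0],
    [0, 2, 0],
    [0, 2, 0],
    [0, 1, 0],
    [0, 0, 0],
    [0, 0, 0],
  ],
  rot=[
    [0, 0, 0],
    [0, 0, 0],
    [0, 0, 0],
    [0, 0, 0],
    [0, 0, 0],
    [0, 0, 0],
    [0, 0, 0],
  ],
)

```text
t: 22.1
ee_pos: [0.6402, 0.1963, 0.1705]
eef_rot: [-0.326, 0.566, 0.655, -0.379]
wrist_force: [0.3, -0.9, 0.5]
opening: 0.008
```

```bash
python3 g.py 100 -12 20
python3 - <<'E'
from bench import camera
import cv2,numpy as np
b,_=camera('scene');a,d=camera('top')
cv2.imwrite('pics/z15.png',cv2.resize(a[170:310,165:305][:,:,::-1],None,fx=4.5,fy=4.2,interpolation=cv2.INTER_CUBIC))
cv2.imwrite('pics/s15.png',cv2.resize(b[160:320,310:470][:,:,::-1],None,fx=4,fy=3.7,interpolation=cv2.INTER_CUBIC))
E
```

```text
goal [0.6138 0.1983 0.1523] dp_now_axes,rot (array([0.59, 0.28, 3.15]), array([-0.0002,  0.0026, -0.0014]))
tcp in deck mm [131.5 -17.8  22.8] F [ 0.3 -0.9  0.5] F deck [ 0.4 -0.9  0.4] 22.1 0.008
```

View pics/z15.png

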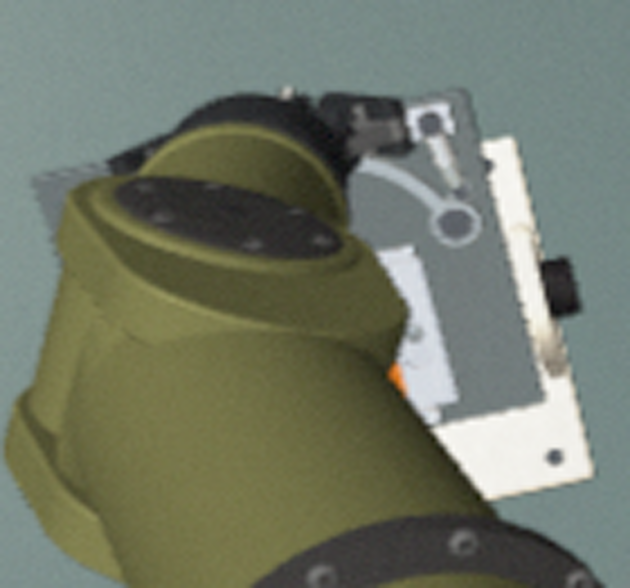

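View pics/s15.png

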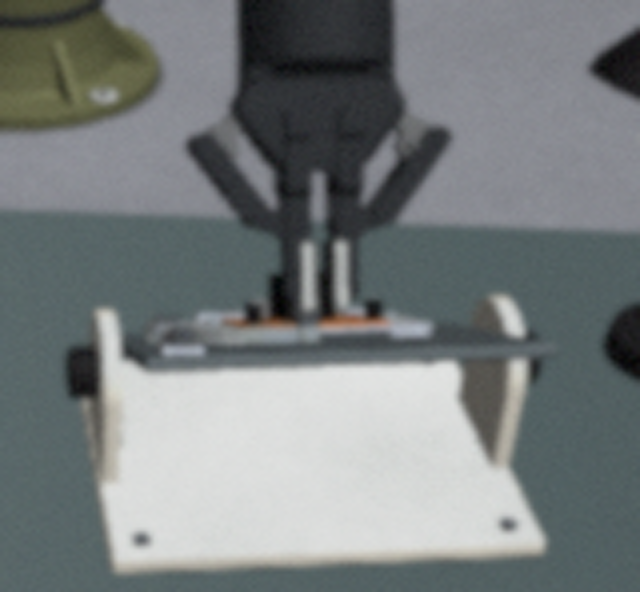

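>>> arm_command(
  claw=[0.8, 0.8, 0.8, 0.8, 0.8, 0.8],
  dp=[
    [0, 0.2, 0.8],
    [0, 0, 0.8],
    [0, 0, 0.6],
    [0.3, 0, 0.6],
    [0.2, 0, 0.5],
    [0, 0, 0],
  ],
  rot=[
    [0, 0, 0],
    [0, 0, 0],
    [0, 0, 0],
    [0, 0, 0],
    [0, 0, 0],
    [0, 0, 0],
  ],
)

```text
t: 22.8
ee_pos: [0.6132, 0.2006, 0.1542]
eef_rot: [-0.325, 0.565, 0.658, -0.377]
wrist_force: [3.2, 4.9, 1.3]
opening: 0.0081
```

```bash
python3 g.py 85 -7 20
python3 - <<'E'
from bench import camera
import cv2,numpy as np
b,_=camera('scene');a,d=camera('top')
cv2.imwrite('pics/z16.png',np.hstack([cv2.resize(a[185:245,215:295][:,:,::-1],(400,300)),cv2.resize(b[220:270,350:430][:,:,::-1],(400,300))]))
E
```

```text
goal [0.6002 0.2013 0.1448] dp_now_axes,rot (array([0.26, 0.17, 1.58]), array([0.0045, 0.0039, 0.0043]))
tcp in deck mm [100.8  -9.6  21.7] F [3.2 4.9 1.3] F deck [ 4.   4.4 -0.8] 22.8 0.0081
```

View pics/z16.png

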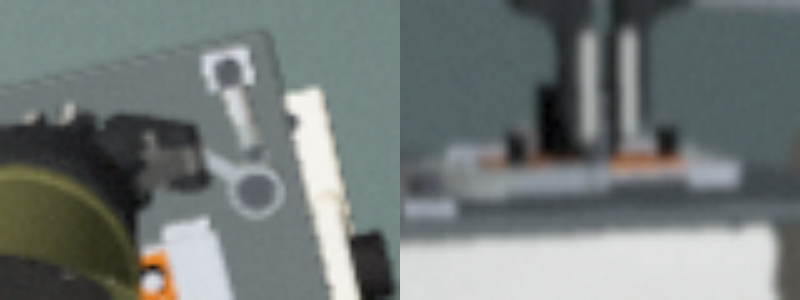

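>>> arm_command(
  claw=[0.8, 0.8, 0.8, 0.8, 0.8, 0.8],
  dp=[
    [0.3, 0, 0.5],
    [0.2, 0, 0.5],
    [0.1, 0, 0.5],
    [0, 0, 0.5],
    [0, 0, 0],
    [0, 0, 0],
  ],
  rot=[
    [0, 0, 0],
    [0, 0, 0],
    [0, 0, 0],
    [0, 0, 0],
    [0, 0, 0],
    [0, 0, 0],
  ],
)

```text
t: 23.5
ee_pos: [0.5949, 0.2003, 0.1428]
eef_rot: [-0.326, 0.567, 0.655, -0.379]
wrist_force: [-0.0, 0.0, -0.4]
opening: 0.008
```

```bash
python3 g.py 85 -7 20
python3 - <<'E'
from bench import camera
import cv2,numpy as np
b,_=camera('scene');a,d=camera('top')
cv2.imwrite('pics/z17.png',np.hstack([cv2.resize(a[185:245,215:295][:,:,::-1],(400,300)),cv2.resize(b[220:270,350:430][:,:,::-1],(400,300))]))
E
```

```text
goal [0.6002 0.2013 0.1448] dp_now_axes,rot (array([ 0.02,  0.09, -0.57]), array([ 0.001 ,  0.0019, -0.0015]))
tcp in deck mm [79.3 -7.3 20.9] F [-0.   0.  -0.4] F deck [-0.2  0.  -0.3] 23.5 0.008
```

View pics/z17.png

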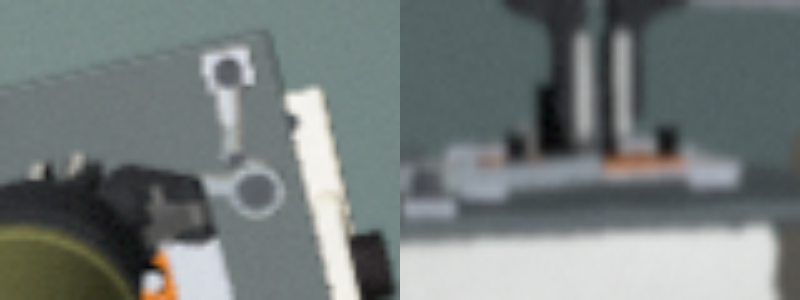

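Contact force is gone and the spring strut has swung over, so the arm has sprung forward. Withdraw and check.

>>> arm_command(
  claw=[0.8, 0.8, 0.8, 0.8, 0.8, 0.8, 0.8, 0.8],
  dp=[
    [0, -1, -1],
    [0, -3, 0],
    [0, -3, 0],
    [0, -3, 0],
    [0, -3, 2],
    [0, -2, 3],
    [0, -2, 3],
    [0, 0, 0],
  ],
  rot=[
    [0, 0, 0],
    [0, 0, 0],
    [0, 0, 0],
    [0, 0, 0],
    [0, 0, 0],
    [0, 0, 0],
    [0, 0, 0],
    [0, 0, 0],
  ],
)

```text
t: 24.4
ee_pos: [0.4471, 0.1782, 0.2545]
eef_rot: [-0.325, 0.567, 0.655, -0.38]
wrist_force: [0.7, 0.7, -0.6]
opening: 0.0081
```

>>> arm_command(
  claw=[0.8, 0.8, 0.8, 0.8, 0.8],
  dp=[
    [0, -2, 3],
    [0, -2, 3],
    [0, -2, 3],
    [0, 0, 0],
    [0, 0, 0],
  ],
  rot=[
    [0, 0, 0],
    [0, 0, 0],
    [0, 0, 0],
    [0, 0, 0],
    [0, 0, 0],
  ],
)

```text
t: 24.9
ee_pos: [0.3443, 0.164, 0.2621]
eef_rot: [-0.325, 0.567, 0.656, -0.378]
wrist_force: [0.8, 0.6, 0.9]
opening: 0.0082
```

Run:
```python
from bench import camera
from h import *
b,_=camera('scene');a,d=camera('top');np.savez('pics/top18.npz',p=a,d=d)
cv2.imwrite('pics/z18.png',cv2.resize(a[180:290,180:290][:,:,::-1],None,fx=5.4,fy=5.4,interpolation=cv2.INTER_CUBIC))
cv2.imwrite('pics/t18.png',a[:,:,::-1]);
D,t=deck()
for q in(0,.06,.125,.19,.3):
  x,y=.056+.08*np.sin(q-.25),-.084+.08*np.cos(q-.25)
  uv=proj('top',np.array([[x,y,.04]])@D.T+t)[0];print(q,((uv-[180,180]+.5)*5.4-.5).round(0))
```

```text
0 [282. 342.]
0.06 [276. 331.]
0.125 [271. 319.]
0.19 [266. 307.]
0.3 [260. 286.]
```

View pics/z18.png

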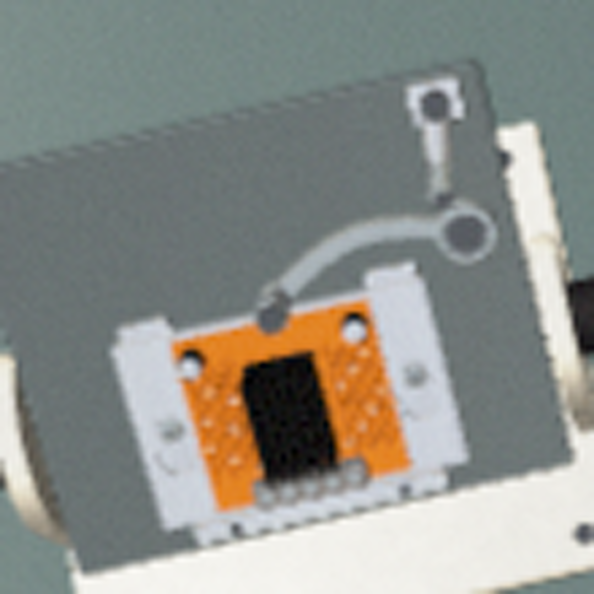

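View pics/t18.png

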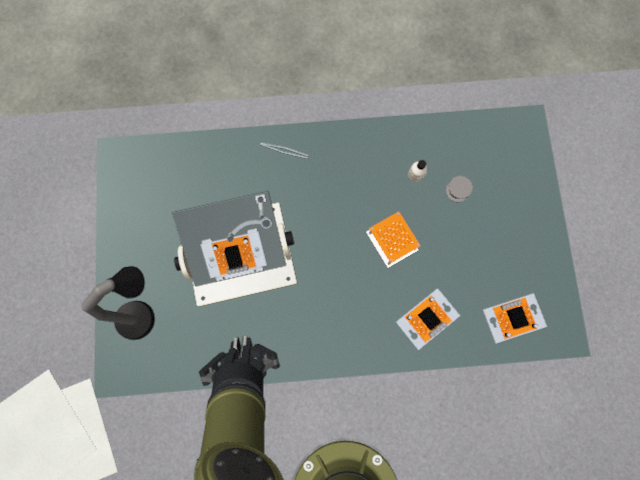

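The pin top is at crop (272,318), and q = 0.125 predicts (271,319). The module is seated under both heads against the edge, and the bystanders are unmoved: board (395,238), bottle (418,168), reel (459,189). Handing in.

```bash
python3 -c "
from bench import order
print(order.sign_off())"
```

```text
the job is handed in; nothing more can be done
None
```

The module is mounted on the stand with the sprung arm holding its upper edge, and I handed the job in at about 25 s of the 66 s allowed; no verdict was reported.

**What I did:**
- Pushed the curved arm back past its dead centre until it stayed at its stop.
- Gripped the farthest of the three modules (0.65 m from the base) by its heatsink, set its keyholes over the screw heads and slid it down the slope until it stalled against the fixed edge at about 10 N.
- Released the module and pushed the arm forward past its dead centre, so it sprung onto the module's upper edge.

**Last checks, from the top camera:**
- **Arm:** the pin top is within about 1 pixel of where joint 0.125 puts it, which is the value for an arm resting on a mounted module. The contact force itself could not be measured.
- **Module:** both screw heads show above the plate, it lies square, and it sits against the edge.
- **Bystanders:** the board on pillars, reel and bottle look unmoved. The robot is clear of everything.

**Disagreement:** after release, the camera put the module's upper edge 1 to 2 mm further down the slope than nominal, while the robot's own position at the stall was 0.3 mm (about 1.6 mm with the measured grip offset). While lining up before the placement, the two differed by about 2.5 mm. I judged the final position by the contact with the edge.

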